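# Rebuild the agitator of a bench bead mill

## Robot

A 6-joint arm with a two-finger parallel gripper is mounted at the origin on the work surface. World frame = base frame: x ahead of the robot, y to its left, z up, the work surface at z = 0. Lengths are in mm, angles in degrees, forces in N, time in s.
With the tool pointing down it reaches from about 300 to 850 mm from the base axis. Payload 4.2 kg.
Tool frame: the origin (TCP) lies at the very end of the fingers, on their centre line; the grasp point (between the pads) lies 19 mm behind it (env.grip_point_offset is the distance from the TCP to the grasp point, in mm); z points along the fingers, y is the line along which they close (so a half turn about z gives the same grasp; the last joint's range is limited). The gripper opens to 91 mm and grips with 3 to 60 N. Pads are 32 mm wide; open, the fingers measure 118 mm over their backs; the gripper's body (76 mm by 178 mm) begins 60 mm behind the grasp point.
Start: joints at [-77.12, 18.312, 89.639, -0, 72.044, -1.146], TCP at [139.361, -557.875, 190.476] pointing down, gripper open.
Joint ranges: [-177.97, 177.97], [-48.28, 115.42], [12.27, 149.76], [-77.06, 257.06], [2.81, 150.46], [-146.56, 146.56]. Speed limits (degrees/s): [147.25, 147.25, 180, 180, 180, 180].

## Interface

Orientations are given as [roll, pitch, yaw] about the fixed x, y, z axes, in that order (R = Rz(yaw) Ry(pitch) Rx(roll)).
In Python, from workcell import env gives the robot as it stands. The module is installed in compiled form; this text tells all that it offers.
- The arm moves only by the tool arm_command, never from a script. Its argument "rows" is a list of rows, each an object with "delta_pos": the shift along the tool's x, y, z in mm, a list of three; "roll": the turn about the tool's z in units of 5 degrees (1.0 is 5 degrees); "jaw": the opening in per cent of the stroke, from 0 (shut) to 100 (fully open). A call has 1 to 20 rows; each row is the pose to reach, as a shift and turn from the pose commanded when the call began, along the tool's axes at that moment; what a row does not reach only later rows make up. A row lasts 1/12 s, in which the tool goes at most 41.7 mm and 7.16 degrees, less where a joint would pass 70% of its speed; a pose out of reach is approached as far as the arm can. A call with a gripper value outside its range is refused whole. The fingers move at their own pace and stop on an object; "squeeze" is the grip in N (left out, the last holds). Time passes only in rows, so rows that repeat a pose let the fingers close. It gives the time, the measured TCP pose, the force, the opening and the grip force at its end, in the units of the state.
- env.state(): the state, without advancing time (a new reading comes with each control period).
- env.grab_frame(name): name is "side" or "top" or "wrist"; returns a dict with "img" (384x512x3 uint8, blue, green, red), "z_map" (384x512 float32, mm along the optical axis (not along the pixel's ray), 0 where there is no reading), "fov_y" (degrees; the focal length in pixels is half the picture's height over the tangent of half this angle, whatever the lens; pixels are square), "cx", "cy" (the principal point, pixels), "dist" ([k1, k2, p1, p2, k3] as OpenCV has them; the pictures are not rectified), "R" (3x3) and "t" (3): a world point X has camera coordinates R X + t; the wrist camera has in their place "T_tool_cam" (4x4, takes a point from camera to tool coordinates, whose origin is the TCP and whose axes are the flange's). Camera axes: x right, y down, z forward; pixel columns grow to the right and rows downward; lengths in mm; the calibration is good to about 2 mm. A picture is of the moment at which its call begins: read the wrist's pose just before it.
- env.job_done(): hands the job in; it is judged then, once.
The state is a dict: "time_s": time; "qpos": joint angles; "qvel": joint speeds; "effort": joint torques, N m; "ee_pos": TCP position; "ee_rot": TCP orientation; "force": force on the tool from outside, world axes, zero at the start; "torque": the same for the moment, N m; "gripper_width": finger opening in mm; "gripper_force": force on a finger pad.
Only numpy, scipy, OpenCV 4.12 (cv2) and the standard library are available. Lean on these libraries where they do the work, as an engineer would, in place of code of your own. Each camera call takes 0.05 s, during which the arm holds its last target. There are 200 camera calls.

## Task

Rebuild the agitator on the bench mill's upright shaft: slide the spacer sleeve on until it sits on the lower disc, then the loose agitator disc on top of it, and last the hexagonal retainer cap over the cross-pin. Press the cap down against the spring and turn it clockwise (seen from above) a quarter turn to its stop, then let it rise so that the pin locks in its groove, and let go. Never load the shaft with more than 25 N, and leave the other things on the bench as they are.

Things in the scene. Friction and masses are not known exactly. Their poses are not given: they have to be found in the camera images.
- shaft_base (a point): Point on the axis of the mill's upright steel shaft, at the top of the dark seal cover it comes out of; z up the shaft, x along the cross-pin. The shaft, 20 mm thick, does not turn. Clamped by hand, it stands up to 6 mm higher or lower than nominal, with its pin, disc and spring. Nominal: top of the lower disc 30 mm above this point, shoulder 80 mm, pin axis 94 mm, tip 99 mm.
- mill: The bench mill (fixed): white housing 200 x 150 mm, 62 mm high, steel flanges, the shaft. Origin on the bench, 76 mm below shaft_base; same axes. The shaft has a chamfered shoulder, then a 9 mm neck with a cross-pin 6 mm thick, 19 mm long. The lower disc (60 mm across) rides on a spring: pressed, it starts to give at 3 to 6 N, then 1 mm for each 1.2 N, for 8.5 mm; there it is solid.
- sleeve_mid (a point): Centre of the loose spacer sleeve: a steel tube 32 mm outside, 22 mm bore, 36 mm long, about 110 g, standing upright on the parts board (white, 6 mm thick, 200 x 250 mm, fixed); z up its axis.
- disc_mid (a point): Centre of the loose agitator disc: a steel wheel 60 mm across, 8 mm thick, with a 22 mm bore and four windows between hub and rim, about 120 g, lying flat on the parts board; z up its axis. It is the same either way up.
- cap_mid (a point): Centre of the loose retainer cap: a dark steel hexagon 38 mm across flats, 30 mm high, about 130 g, upright on the parts board; z up its axis. Two of its flats face its +y and -y, the others follow at 60 degree steps. From below it has a 22 mm bore, 16 mm deep, that fits over the shaft. Resting on the stack it needs pressing down 7 mm (9 to 12 N) to turn.
- cap_slot (a point): Centre of the upper face of the plate across the cap's bore, 5 mm above cap_mid; same axes. The plate is 4 mm thick and has a through slot, 23 x 11 mm, long along x: the cross-pin passes only when along x (either way round). On the plate a groove 9 mm wide runs along y. Turned clockwise from above, 3.5 mm ridges lie between slot and groove; 9 mm stops bar the other way and end the turn. Let go in the groove, it rises 3.5 mm.
- cylinder: Bystander: clear measuring cylinder 212 mm tall, 32 mm across, on a yellow six-sided foot 72 mm across; origin under its foot.
- chamber: Bystander: the mill's open steel grinding chamber, a pot 92 mm across and 95 mm high; origin under it.
- carton: Bystander: white carton 70 x 110 x 60 mm; origin under it.
- jar: Bystander: white plastic jar 64 mm across, 85 mm high; origin under it.
Things that resemble listed ones, but are neither listed nor needed, are in the scene too. There is more than one size of the part that bears disc_mid; the job needs the smallest.

How it is judged:
By the outcome, as a careful person would: the job done as asked, in the order asked, and still so for the second after the job is handed in, with the robot touching nothing.
It also fails if it takes over 72 s, if anything falls off the work surface, if the arm or the gripper's body presses on something with over 40 N, if the wrist force passes 120 N, or if a joint passes its speed limit or range.

## Working session

There is one attempt and no reset: what is moved stays moved. The work goes in short steps, Python scripts to look and compute and a tool call to move; the robot and the scene stay as the last step left them, time stands still between calls to the robot, and variables do not carry over. Pictures are saved under pics/ and viewed, at most 10 in all, crops included, and the job is handed in when it is done.

Besides the shell and the picture viewer there is one more tool, called after "Call:" as name(argument=value, ...), one argument or row to a line, values as JSON. arm_command: Moves the arm, as the interface text tells. Its arguments: {"type":"object","properties":{"rows":{"type":"array"},"squeeze":{"type":"number"}},"required":["rows"]}

```bash
mkdir -p pics
cat > h.py <<'E'
import numpy as np, cv2, pickle
from scipy.spatial.transform import Rotation as Ro
from workcell import env
def K(f):
    F=f['img'].shape[0]/2/np.tan(np.radians(f['fov_y'])/2)
    return np.array([[F,0,f['cx']],[0,F,f['cy']],[0,0,1.]])
def grab(n):
    s=env.state(); f=env.grab_frame(n)
    if n=='wrist':
        T=np.eye(4); T[:3,:3]=Ro.from_euler('xyz',s['ee_rot'],degrees=True).as_matrix(); T[:3,3]=s['ee_pos']
        W=np.linalg.inv(T@np.array(f['T_tool_cam'])); f['R']=W[:3,:3]; f['t']=W[:3,3]
    f['R']=np.array(f['R']);f['t']=np.array(f['t']).ravel()
    pickle.dump(f,open(f'{n}.pkl','wb')); return f
def load(n): return pickle.load(open(f'{n}.pkl','rb'))
def onplane(f,uv,z):
    n=cv2.undistortPoints(np.array(uv,float).reshape(-1,1,2),K(f),np.array(f['dist'],float)).reshape(-1,2)
    d=np.c_[n,np.ones(len(n))]@f['R']; c=-f['R'].T@f['t']
    return c+d*((z-c[2])/d[:,2])[:,None]
def cloud(f):
    h,w=f['z_map'].shape; u,v=np.meshgrid(np.arange(w),np.arange(h))
    n=cv2.undistortPoints(np.stack([u,v],-1).reshape(-1,1,2).astype(float),K(f),np.array(f['dist'],float)).reshape(-1,2)
    P=(np.c_[n,np.ones(len(n))]*f['z_map'].reshape(-1,1)-f['t'])@f['R']
    P[f['z_map'].ravel()<=0]=np.nan
    return P.reshape(h,w,3)
def proj(f,X):
    return cv2.projectPoints(np.array(X,float).reshape(-1,3),cv2.Rodrigues(f['R'])[0],f['t'],K(f),np.array(f['dist'],float))[0].reshape(-1,2)
E
python3 - <<'E'
from h import *
for n in ('top','side'):
    f=grab(n); print(n,f['fov_y'],f['dist'],(-f['R'].T@f['t']).round(),f['R'][2].round(2)); cv2.imwrite(f'pics/{n}0.png',cv2.resize(f['img'],(768,576),interpolation=cv2.INTER_CUBIC))
print(env.state())
E
```

```text
top 56.85063616895193 [-0.0061034  0.         0.         0.         0.       ] [ 499.   16. 1142.] [ 0.05 -0.01 -1.  ]
side 45.294600623521234 [0.0654118 0.        0.        0.        0.       ] [   84. -1000.   728.] [ 0.36  0.79 -0.5 ]
{'time_s': 0.1, 'qpos': array([-7.71191233e+01,  1.83488279e+01,  8.96992717e+01, -6.78775174e-04,
        7.20436791e+01, -1.14726757e+00]), 'qvel': array([ 0.09733714, -0.02666755, -0.07232054, -0.14328317, -0.10374759,
        0.04408616]), 'effort': array([ 2.77847982e-05, -4.13332307e+01, -2.32509631e+01,  7.28748646e-02,
        4.21475410e-02, -5.49319975e-05]), 'ee_pos': array([ 139.25444341, -557.38197276,  189.69684089]), 'ee_rot': array([-1.79908227e+02, -1.19236648e-03,  1.40283531e+01]), 'force': array([ 0.73133003, -0.74509353,  0.277521  ]), 'torque': array([-0.02272445,  0.00406976, -0.02028284]), 'gripper_force': 0.0, 'gripper_width': 91.34269711685695}
```

View pics/top0.png

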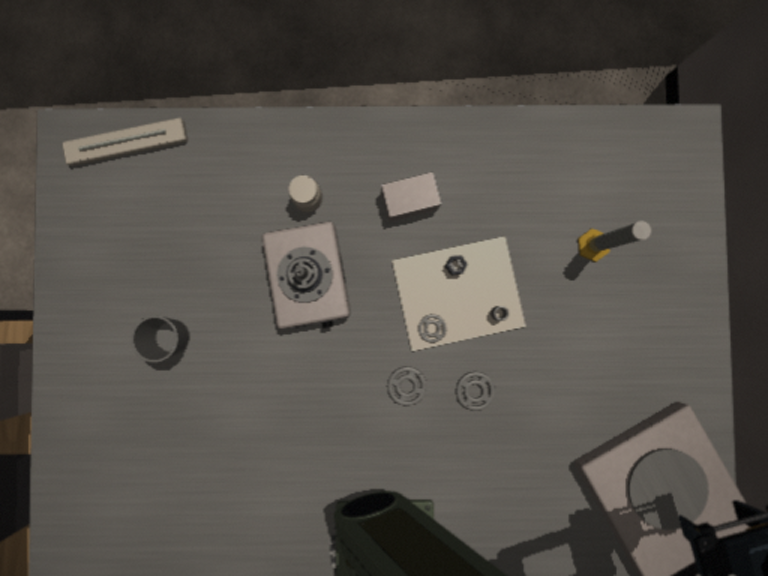

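View pics/side0.png

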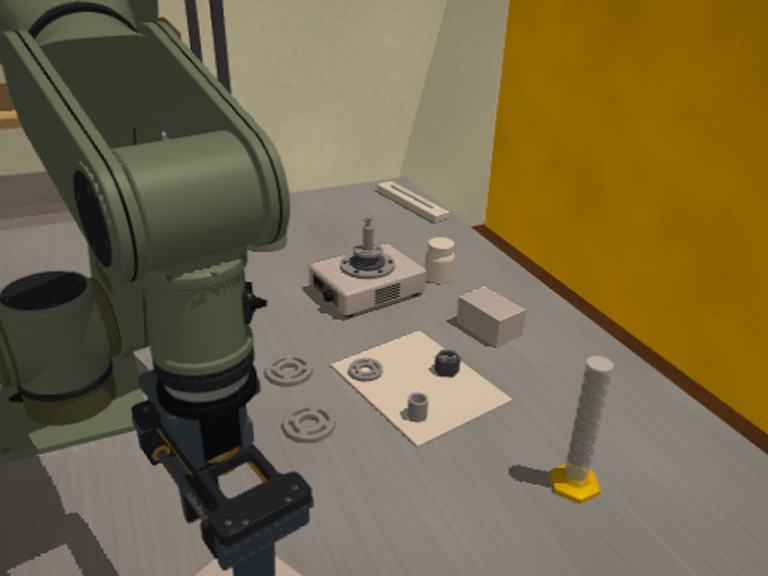

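The top view shows the mill shaft at about (303,271), the cap at (456,266), the sleeve at (498,314), and three discs at (432,328), (406,386) and (475,391). Only the disc at (432,328) is on the board, and it also looks smallest. I'll measure sizes from depth and colour, and enlarge that area to confirm.

Run:
```python
from h import *
f=load('top'); P=cloud(f); s=1.5
img=f['img']
for nm,(u,v),z in [('cap',(456,266),36),('sleeve',(498,314),42),('disc0',(432,328),14),('disc1',(406,386),10),('disc2',(475,391),10),('shaft',(303,271),170),('cyl',(640,231),212),('jar',(304,188),85),('carton',(411,195),60),('pot',(157,340),95)]:
    u/=s;v/=s
    p=onplane(f,[(u,v)],z)[0]
    w=P[int(v)-3:int(v)+4,int(u)-3:int(u)+4,2]
    print(nm,p.round(1),'z',np.nanmin(w).round(1),np.nanmax(w).round(1))
# disc sizes by height over local plane
for nm,c,z in [('disc0',(288,219),6),('disc1',(271,257),0),('disc2',(317,261),0)]:
    a=P[c[1]-18:c[1]+18,c[0]-18:c[0]+18].reshape(-1,3); base=np.nanpercentile(a[:,2],15); q=a[a[:,2]>base+4]
    print(nm,base.round(1),np.nanpercentile(q[:,2],80).round(1),(np.nanmax(q,0)-np.nanmin(q,0)).round(1),((np.nanmax(q,0)+np.nanmin(q,0))/2).round(1))
# white board & mill rects
hsv=cv2.cvtColor(img,cv2.COLOR_BGR2HSV)
m=((img.min(2)>150)).astype(np.uint8)
cs,_=cv2.findContours(m,cv2.RETR_EXTERNAL,cv2.CHAIN_APPROX_NONE)
for c in cs:
    if cv2.contourArea(c)>600:
        r=cv2.minAreaRect(c); b=cv2.boxPoints(r); q=onplane(f,b,6); print(np.array(r[0]).round(),q[:,:2].round().tolist())
cv2.imwrite('pics/crop1.png',cv2.resize(img[150:285,165:365],None,fx=4,fy=4,interpolation=cv2.INTER_CUBIC))
```

```text
cap [ 592.5 -156.1   36. ] z 2.0 39.2
sleeve [ 491.7 -240.7   42. ] z 0.8 46.5
disc0 [ 463.2 -106.6   14. ] z 1.8 17.9
disc1 [341.3 -50.4  10. ] z -4.6 10.6
disc2 [ 329.3 -196.3   10. ] z -4.3 11.0
shaft [574.3 145.2 170. ] z 77.7 170.3
cyl [ 637.  -455.5  212. ] z 210.6 215.7
jar [747.7 154.1  85. ] z 78.8 88.4
carton [737.5 -62.1  60. ] z 56.3 64.2
pot [447.1 441.   95. ] z 1.8 29.0
disc0 2.1 13.1 [105.6 112.7  14.7] [ 467.  -106.2   13.4]
disc1 -1.3 12.4 [111.2 112.7  13.8] [343.4 -50.5   9.6]
disc2 -1.2 12.5 [111.9 112.7  14.5] [ 328.9 -197.    10. ]
```

View pics/crop1.png

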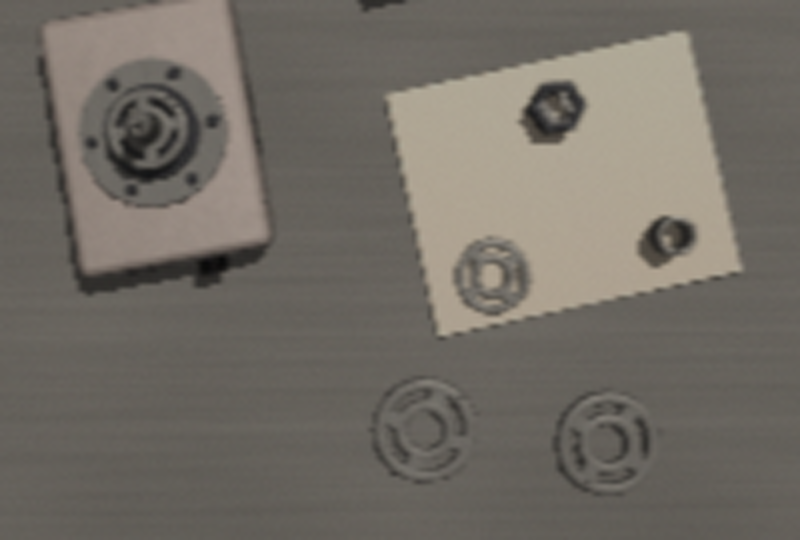

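The crop shows three discs, at crop pixels (493,276), (424,430) and (606,443). The one at (493,276) is about 19 px, roughly 60 mm across, and lies on the parts board. The other two are about 25 px, roughly 80 mm, and lie on the bench, so disc0 is the one needed. The hex cap is at (556,108), the sleeve at (672,238) and the shaft at (140,123). Next is a closer look with the wrist camera.

```bash
cat >> h.py <<'E'
def delta(x,y,z,yaw,s=None):
    s=s or env.state(); R=Ro.from_euler('xyz',s['ee_rot'],degrees=True).as_matrix()
    d=R.T@(np.array([x,y,z])-s['ee_pos']); r=-(yaw-s['ee_rot'][2]+180)%360
    r=((s['ee_rot'][2]-yaw+180)%360-180)/5
    print('delta',d.round(1),'roll',round(r,2)); return d,r
E
python3 - <<'E'
from h import *
f=grab('wrist'); print(np.array(f['T_tool_cam']).round(3),f['fov_y'],f['dist'],env.grip_point_offset)
delta(500,-165,300,14); delta(470,-165,300,14)
E
```

```text
[[ 1.00000e-03 -9.60000e-01 -2.80000e-01  7.89940e+01]
 [ 1.00000e+00  0.00000e+00  2.00000e-03  4.80000e-01]
 [-2.00000e-03 -2.80000e-01  9.60000e-01 -1.94506e+02]
 [ 0.00000e+00  0.00000e+00  0.00000e+00  1.00000e+00]] 63.909134633435194 [-0.0671306  0.         0.         0.         0.       ] 18.8
delta [ 445.1 -293.5 -109.8] roll 0.01
delta [ 416.  -300.7 -109.8] roll 0.01
```

Run:
```python
from h import *
delta(550,-160,200,14)
```

```text
delta [ 494.8 -286.1   -9.8] roll 0.01
```

Call:
arm_command(
  rows=[
    {"delta_pos":[495,-286,-10],"roll":0,"jaw":100},
    {"delta_pos":[495,-286,-10],"roll":0,"jaw":100},
    {"delta_pos":[495,-286,-10],"roll":0,"jaw":100},
    {"delta_pos":[495,-286,-10],"roll":0,"jaw":100},
    {"delta_pos":[495,-286,-10],"roll":0,"jaw":100},
    {"delta_pos":[495,-286,-10],"roll":0,"jaw":100},
    {"delta_pos":[495,-286,-10],"roll":0,"jaw":100},
    {"delta_pos":[495,-286,-10],"roll":0,"jaw":100},
    {"delta_pos":[495,-286,-10],"roll":0,"jaw":100},
    {"delta_pos":[495,-286,-10],"roll":0,"jaw":100},
    {"delta_pos":[495,-286,-10],"roll":0,"jaw":100},
    {"delta_pos":[495,-286,-10],"roll":0,"jaw":100},
    {"delta_pos":[495,-286,-10],"roll":0,"jaw":100},
    {"delta_pos":[495,-286,-10],"roll":0,"jaw":100},
    {"delta_pos":[495,-286,-10],"roll":0,"jaw":100},
    {"delta_pos":[495,-286,-10],"roll":0,"jaw":100},
    {"delta_pos":[495,-286,-10],"roll":0,"jaw":100},
    {"delta_pos":[495,-286,-10],"roll":0,"jaw":100},
  ],
)

```text
time_s: 1.65
ee_pos: [549.3, -161.3, 200.3]
ee_rot: [180.0, 0.1, 14.0]
force: [-0.1, -0.2, 0.5]
gripper_width: 91.3
gripper_force: 0.0
```

Run:
```python
from h import *
f=grab('wrist'); s=env.state(); print(s['time_s'],s['ee_pos'],s['ee_rot'],s['qpos'].round(1))
a=f['img']; cv2.imwrite('pics/w1.png',cv2.resize(a,(768,576),interpolation=cv2.INTER_CUBIC))
for nm,X in [('cap',(592,-156,36)),('sl',(492,-241,42)),('d',(463,-107,14)),('sh',(574,145,170))]: print(nm,proj(f,X).round())
```

```text
1.7 [ 549.31792444 -161.42038232  200.46496405] [1.79993230e+02 3.07097291e-02 1.39306441e+01] [-17.5  17.8  89.   -0.   73.3  58.6]
cap [[259. 140.]]
sl [[306. 236.]]
d [[199. 224.]]
sh [[-113.   94.]]
```

View pics/w1.png

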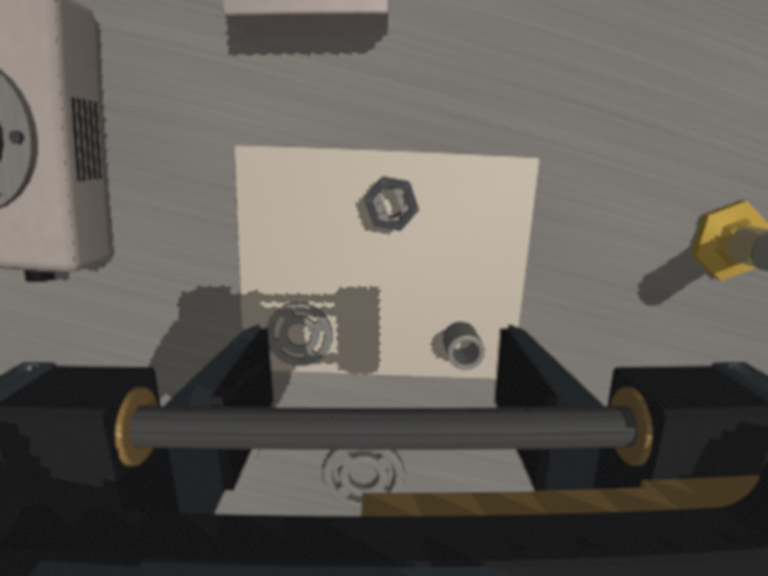

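The wrist view, at 1.5x scale, shows the cap at (388,205), the disc at (300,333) in the gripper's shadow, and the sleeve rim at (464,350) between the fingers. I'll work out the coarse positions and move above the sleeve.

Run:
```python
from h import *
f=load('wrist')
for nm,uv,z in [('cap',(388,204),36),('sleeve',(464,350),42),('disc',(300,333),14)]:
    p=onplane(f,[(uv[0]/1.5,uv[1]/1.5)],z)[0]; print(nm,p.round(1))
    if nm=='sleeve': delta(p[0],p[1],90,14)
```

```text
cap [ 596.  -154.5   36. ]
sleeve [ 496.3 -244.5   42. ]
delta [-71.4  67.8 110.5] roll -0.01
disc [ 466.6 -107.3   14. ]
```

Call:
arm_command(
  rows=[
    {"delta_pos":[-71,68,110],"roll":0,"jaw":100},
    {"delta_pos":[-71,68,110],"roll":0,"jaw":100},
    {"delta_pos":[-71,68,110],"roll":0,"jaw":100},
    {"delta_pos":[-71,68,110],"roll":0,"jaw":100},
    {"delta_pos":[-71,68,110],"roll":0,"jaw":100},
    {"delta_pos":[-71,68,110],"roll":0,"jaw":100},
    {"delta_pos":[-71,68,110],"roll":0,"jaw":100},
  ],
)

```text
time_s: 2.28
ee_pos: [498.8, -244.2, 91.8]
ee_rot: [179.9, -0.1, 14.0]
force: [0.2, -1.2, 0.5]
gripper_width: 91.3
gripper_force: 0.0
```

```bash
cat >> h.py <<'E'
def ell(f,c,lo,hi,name,thr=None,inv=False):
    "ellipses (contours) near pixel c with mean axis in lo..hi"
    g=cv2.cvtColor(f['img'],cv2.COLOR_BGR2GRAY); out=[]
    e=cv2.Canny(cv2.resize(g,None,fx=2,fy=2,interpolation=cv2.INTER_CUBIC),40,100)
    cs,_=cv2.findContours(e,cv2.RETR_LIST,cv2.CHAIN_APPROX_NONE)
    for k in cs:
        if len(k)<25: continue
        (x,y),(a,b),t=cv2.fitEllipse(k); x/=2;y/=2;a/=2;b/=2
        if lo<(a+b)/2<hi and np.hypot(x-c[0],y-c[1])<25 and a/b>.75: out.append([round(v,1) for v in (x-.25,y-.25,a,b,t)]+[len(k)])
    return out
E
python3 - <<'E'
from h import *
f=grab('wrist'); s=env.state(); print(s['time_s'],s['ee_pos'],s['ee_rot'])
c=proj(f,(496.3,-244.5,42))[0]; print(c)
for r in ell(f,c,20,70,''): print(r)
x,y=c.astype(int); cv2.imwrite('pics/w2.png',cv2.resize(f['img'][y-60:y+60,x-80:x+80],None,fx=4,fy=4,interpolation=cv2.INTER_CUBIC)); print(x-80,y-60)
E
```

```text
2.3333 [ 499.19650916 -243.95455384   92.09787824] [ 1.79882220e+02 -1.60955872e-01  1.40114845e+01]
[253.91320032 208.47314726]
[256.6, 211.8, 51.4, 56.5, 136.5, 333]
173 148
```

View pics/w2.png

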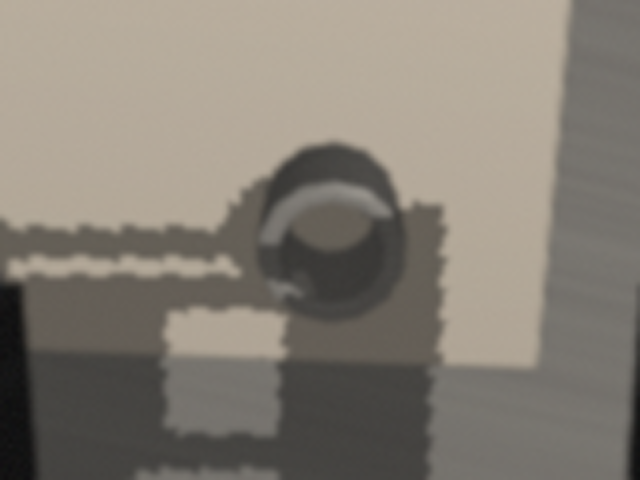

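The crop shows the sleeve's top rim from x 257 to 405, with its bottom at 321. The centre is at about (331,248), which is full-frame (255.8,210).

Run:
```python
from h import *
f=load('wrist')
p=onplane(f,[(255.6,209.9)],42)[0]; print(p.round(1)); delta(p[0],p[1],8,14)
print(np.nanmedian(cloud(f)[100:130,200:300,2]), env.state()['ee_pos'])
```

```text
[ 495.4 -246.2   42. ]
delta [-4.4  1.1 84.1] roll 0.0
6.2269967554531 [ 499.19650916 -243.95455384   92.09787824]
```

Call:
arm_command(
  rows=[
    {"delta_pos":[-4,1,30],"roll":0,"jaw":100},
    {"delta_pos":[-4,1,55],"roll":0,"jaw":100},
    {"delta_pos":[-4,1,75],"roll":0,"jaw":70},
    {"delta_pos":[-4,1,83],"roll":0,"jaw":50},
    {"delta_pos":[-4,1,83],"roll":0,"jaw":50},
    {"delta_pos":[-4,1,83],"roll":0,"jaw":25},
    {"delta_pos":[-4,1,83],"roll":0,"jaw":25},
    {"delta_pos":[-4,1,83],"roll":0,"jaw":25},
    {"delta_pos":[-4,1,83],"roll":0,"jaw":25},
    {"delta_pos":[-4,1,83],"roll":0,"jaw":25},
    {"delta_pos":[-4,1,83],"roll":0,"jaw":25},
    {"delta_pos":[-4,1,83],"roll":0,"jaw":25},
  ],
  squeeze=25,
)

```text
time_s: 3.33
ee_pos: [494.5, -245.7, 7.9]
ee_rot: [180.0, -0.0, 14.0]
force: [-0.5, -0.3, 2.7]
gripper_width: 31.3
gripper_force: 25.0
```

Call:
arm_command(
  rows=[
    {"delta_pos":[0,0,-20],"roll":0,"jaw":25},
    {"delta_pos":[0,0,-60],"roll":0,"jaw":25},
    {"delta_pos":[0,0,-100],"roll":0,"jaw":25},
    {"delta_pos":[0,0,-140],"roll":0,"jaw":25},
    {"delta_pos":[10,-30,-175],"roll":0,"jaw":25},
    {"delta_pos":[20,-60,-207],"roll":0,"jaw":25},
    {"delta_pos":[32,-100,-207],"roll":0,"jaw":25},
    {"delta_pos":[44,-140,-207],"roll":0,"jaw":25},
    {"delta_pos":[56,-180,-207],"roll":0,"jaw":25},
    {"delta_pos":[68,-220,-207],"roll":0,"jaw":25},
    {"delta_pos":[80,-260,-207],"roll":0,"jaw":25},
    {"delta_pos":[92,-300,-207],"roll":0,"jaw":25},
    {"delta_pos":[104,-335,-207],"roll":0,"jaw":25},
    {"delta_pos":[110,-354,-207],"roll":0,"jaw":25},
    {"delta_pos":[112,-359,-207],"roll":0,"jaw":25},
    {"delta_pos":[112,-359,-207],"roll":0,"jaw":25},
    {"delta_pos":[112,-359,-207],"roll":0,"jaw":25},
    {"delta_pos":[112,-359,-207],"roll":0,"jaw":25},
  ],
)

```text
time_s: 4.83
ee_pos: [515.7, 128.5, 214.3]
ee_rot: [180.0, 0.0, 13.9]
force: [-0.2, 0.2, -0.5]
gripper_width: 31.2
gripper_force: 25.0
```

Run:
```python
from h import *
f=grab('wrist'); s=env.state(); print(s['time_s'],s['ee_pos'],s['ee_rot'],s['force'],s['gripper_width'])
c=proj(f,(574,145,172))[0]; print(c)
cv2.imwrite('pics/w3.png',cv2.resize(f['img'][60:360,56:456],None,fx=2,fy=2,interpolation=cv2.INTER_CUBIC))
```

```text
4.8833 [515.80022968 128.38550186 214.38117147] [1.79965768e+02 2.32603093e-02 1.39213090e+01] [-0.52921314 -0.70483619 -1.27585088] 31.524597878651598
[251.69257414 132.49636883]
```

View pics/w3.png

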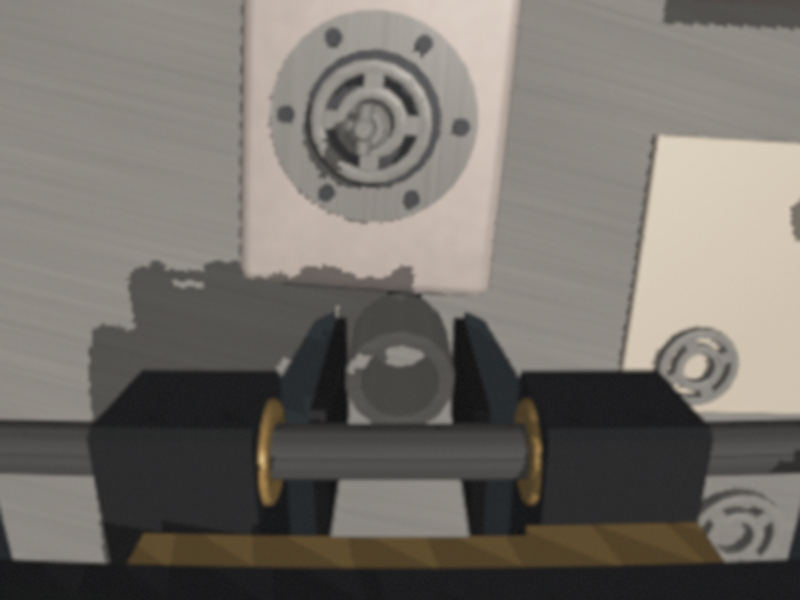

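The crop shows the held sleeve's rim spanning x 345–456 with its centre near (400,383). The shaft tip and pin are at (366,120), the lower disc at about (373,118), and the flange disc spans 270–478. I'll get the axis and heights from the depth data and disc edges.

Run:
```python
from h import *
f=load('wrist'); P=cloud(f); q=P[60:190,180:310].reshape(-1,3)
h,e=np.histogram(q[:,2],bins=np.arange(60,190,4)); print([(int(a),int(b)) for a,b in zip(e,h) if b>5])
for lo,hi in [(98,116),(140,165),(163,185)]:
    a=q[(q[:,2]>lo)&(q[:,2]<hi)]
    if len(a)>5: print(lo,hi,len(a),np.median(a,0).round(1),((a.max(0)+a.min(0))/2).round(1),np.ptp(a,0).round(1),np.percentile(a[:,2],[10,50,90]).round(1))
for r in ell(f,(240,120),8,130,''): 
    print(r,[onplane(f,[r[:2]],z)[0][:2].round(1).tolist() for z in (68,76,106,156)])
# predicted sleeve rim center at tool (0,0,-34)
s=Ro.from_euler('xyz',[180,0.02,13.92],degrees=True).as_matrix(); t=np.array([515.8,128.4,214.4])
print(proj(f,t+s@[0,0,-34]),proj(f,t+s@[5,0,-34]))
c=f['img'][90:150,200:280]; cv2.imwrite('pics/w4.png',cv2.resize(c,None,fx=10,fy=10,interpolation=cv2.INTER_CUBIC));
```

```text
[(60, 7749), (64, 65), (68, 4546), (72, 873), (76, 712), (84, 20), (96, 20), (100, 1765), (104, 203), (148, 124), (152, 127), (164, 14), (168, 161), (172, 45)]
98 116 1981 [579.6 156.2 103. ] [577.1 156.9 107.1] [58.8 59.  17.8] [101.8 103.  104. ]
140 165 261 [578.2 153.6 152. ] [577.5 157.  151.4] [19.  19.2 22.8] [150.2 152.  153.6]
163 185 220 [577.5 157.  170.5] [577.3 157.  169.9] [18.7  8.6  8. ] [168.5 170.5 172.6]
[239.9, 136.3, 9.7, 10.8, 0.0, 30] [[558.7, 155.6], [559.5, 155.4], [562.5, 154.6], [567.5, 153.4]]
[241.7, 120.4, 17.5, 18.1, 50.5, 210] [[575.8, 157.6], [576.2, 157.3], [577.6, 156.4], [580.1, 154.9]]
[241.2, 120.1, 60.6, 61.8, 160.8, 697] [[575.9, 158.2], [576.3, 157.9], [577.8, 157.0], [580.2, 155.3]]
[241.4, 119.7, 67.8, 71.4, 37.4, 811] [[576.4, 158.1], [576.8, 157.8], [578.2, 156.9], [580.6, 155.3]]
[242.2, 117.8, 104.5, 106.7, 3.4, 1205] [[578.6, 157.7], [578.9, 157.4], [580.1, 156.5], [582.2, 155.0]]
[[254.33658286 250.54117128]] [[254.3369907  242.55910146]]
```

View pics/w4.png

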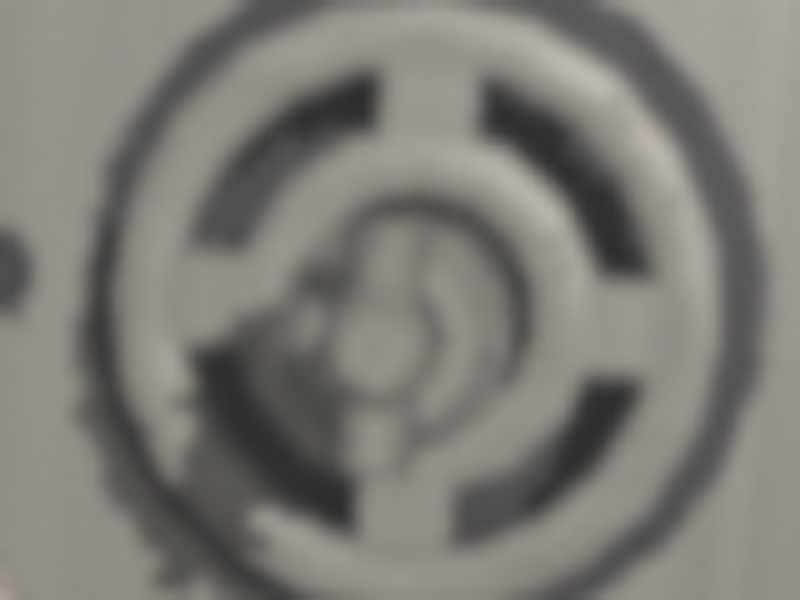

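The crop shows the pin running from (390,245) to (375,440), so the mill yaw is about 9.7°. Now I'll measure the held sleeve with the same depth sensor, so any camera bias cancels.

Run:
```python
from h import *
f=load('wrist'); P=cloud(f)
R=Ro.from_euler('xyz',[179.966,0.023,13.921],degrees=True).as_matrix(); t=np.array([515.8,128.39,214.38])
q=(P-t)@R
a=q[215:275,222:292].reshape(-1,3)
h,e=np.histogram(a[:,2],bins=np.arange(-50,40,3)); print([(int(x),int(b)) for x,b in zip(e,h) if b>5])
top=a[(abs(a[:,2]+34)<3)&(np.hypot(a[:,0],a[:,1])<20)]
print(len(top),top.min(0).round(1),top.max(0).round(1),np.median(top[:,2]))
# algebraic circle fits of outer edge: farthest point per angle bin
c=(top.min(0)+top.max(0))[:2]/2
for _ in range(3):
    an=np.arctan2(*(top[:,:2]-c).T[::-1]); r=np.hypot(*(top[:,:2]-c).T)
    E=np.array([top[(an>=b)&(an<b+.2)][:,:2][np.argmax(r[(an>=b)&(an<b+.2)])] for b in np.arange(-3.14,3.1,.2) if ((an>=b)&(an<b+.2)).any()])
    I=np.array([top[(an>=b)&(an<b+.2)][:,:2][np.argmin(r[(an>=b)&(an<b+.2)])] for b in np.arange(-3.14,3.1,.2) if ((an>=b)&(an<b+.2)).any()])
    s=np.linalg.lstsq(np.c_[2*E,np.ones(len(E))],(E**2).sum(1),rcond=None)[0]; c=s[:2]
print('outer c',c.round(2),np.sqrt(s[2]+c@c).round(2),len(E)); print(np.c_[E,I].round(1).tolist()[::3])
print('shaft in tool',((np.array([577.4,157,103])-t)@R).round(2))
```

```text
[(-50, 71), (-47, 56), (-44, 76), (-41, 63), (-38, 147), (-35, 1114), (-32, 296), (-29, 209), (-26, 240), (-23, 163), (-20, 157), (-17, 141), (-14, 109), (-11, 97), (-8, 80), (-5, 67), (-2, 55), (1, 6)]
1250 [-13.8 -15.2 -37. ] [ 16.1  16.6 -31. ] -33.89614698564402
outer c [0.57 0.39] 16.44 32
[[-13.8, -2.6, -10.7, -1.9], [-12.0, -9.0, -7.5, -7.3], [-4.7, -15.1, -2.7, -10.0], [7.5, -15.1, 4.6, -9.3], [13.5, -7.5, 8.4, -6.4], [15.5, 0.4, 10.7, -0.7], [13.5, 8.9, 10.5, 5.4], [9.3, 16.4, 5.3, 10.1], [-3.6, 16.5, -0.8, 11.4], [-11.9, 11.6, -7.3, 8.6], [-13.8, 1.6, -10.7, 1.6]]
shaft in tool [ 66.72 -13.02 111.35]
```

Call:
arm_command(
  rows=[
    {"delta_pos":[35,-7,0],"roll":0,"jaw":25},
    {"delta_pos":[62,-13,0],"roll":0,"jaw":25},
    {"delta_pos":[66.7,-13.8,0],"roll":0,"jaw":25},
    {"delta_pos":[66.7,-13.8,0],"roll":0,"jaw":25},
    {"delta_pos":[66.7,-13.8,15],"roll":0,"jaw":25},
    {"delta_pos":[66.7,-13.8,30],"roll":0,"jaw":25},
    {"delta_pos":[66.7,-13.8,36],"roll":0,"jaw":25},
    {"delta_pos":[66.7,-13.8,42],"roll":0,"jaw":25},
    {"delta_pos":[66.7,-13.8,47],"roll":0,"jaw":25},
    {"delta_pos":[66.7,-13.8,51],"roll":0,"jaw":25},
    {"delta_pos":[66.7,-13.8,55],"roll":0,"jaw":25},
    {"delta_pos":[66.7,-13.8,55],"roll":0,"jaw":25},
    {"delta_pos":[66.7,-13.8,55],"roll":0,"jaw":25},
  ],
)

```text
time_s: 5.97
ee_pos: [577.3, 159.4, 159.6]
ee_rot: [180.0, -0.0, 14.0]
force: [-0.0, 0.6, -0.6]
gripper_width: 30.9
gripper_force: 25.0
```

Run:
```python
from h import *
for i in range(3):
    f=grab('wrist'); s=env.state(); print(s['time_s'],s['ee_pos'].round(2),s['ee_rot'].round(2),s['force'].round(1))
P=cloud(f); T=np.array(f['T_tool_cam'])
R=Ro.from_euler('xyz',s['ee_rot'],degrees=True).as_matrix(); q=(P-s['ee_pos'])@R
zc=s['ee_pos'][2]-103
a=q.reshape(-1,3)
for nm,z,tol in (('disc',s['ee_pos'][2]-103,3),('flange?',s['ee_pos'][2]-70,4),('rim',-34,3)):
    b=a[(abs(a[:,2]-z)<tol)&(np.hypot(a[:,0],a[:,1])<60)]
    print(nm,len(b),b.min(0).round(1),b.max(0).round(1))
b=a[(abs(a[:,2]-zc)<3)&(np.hypot(a[:,0],a[:,1])<36)]
r=np.hypot(b[:,0],b[:,1]); an=np.degrees(np.arctan2(b[:,1],b[:,0]))
for k in range(-180,180,20):
    m=(an>=k)&(an<k+20)
    if m.sum()>5: print(k,r[m].max().round(1),m.sum())
```

```text
6.0167 [577.46 159.52 159.76] [ 1.800e+02 -3.000e-02  1.403e+01] [-0.5  0.5 -1.6]
6.0667 [577.45 159.52 159.81] [ 1.7999e+02 -4.0000e-02  1.4030e+01] [-0.3  0.8 -0.6]
6.1167 [577.48 159.54 159.83] [ 1.7999e+02 -4.0000e-02  1.4040e+01] [ 0.6  0.7 -0.5]
disc 1867 [-28.6 -27.2  53.9] [28.6 31.6 59.8]
flange? 4288 [-51.7 -53.4  85.8] [54.7 58.5 93.7]
rim 1416 [-14.5 -24.3 -37. ] [ 18.   25.7 -31. ]
-140 28.0 50
-120 27.5 119
-100 27.3 152
-80 27.0 138
-60 27.4 118
-40 27.7 131
-20 28.3 143
0 29.0 190
20 29.9 158
40 30.8 150
60 31.9 144
80 31.9 182
100 32.1 147
120 31.3 44
```

Seen from this pose, the lower disc is about 1.4 mm off in +y after allowing for the camera bias. I'll correct that and descend gently over the shoulder.

Call:
arm_command(
  rows=[
    {"delta_pos":[-0.2,1.4,0],"roll":0,"jaw":25},
    {"delta_pos":[-0.2,1.4,0],"roll":0,"jaw":25},
    {"delta_pos":[-0.2,1.4,0],"roll":0,"jaw":25},
    {"delta_pos":[-0.2,1.4,2],"roll":0,"jaw":25},
    {"delta_pos":[-0.2,1.4,4],"roll":0,"jaw":25},
    {"delta_pos":[-0.2,1.4,6],"roll":0,"jaw":25},
    {"delta_pos":[-0.2,1.4,8],"roll":0,"jaw":25},
    {"delta_pos":[-0.2,1.4,9],"roll":0,"jaw":25},
    {"delta_pos":[-0.2,1.4,10],"roll":0,"jaw":25},
    {"delta_pos":[-0.2,1.4,10],"roll":0,"jaw":25},
  ],
)

```text
time_s: 6.95
ee_pos: [577.3, 158.0, 149.1]
ee_rot: [180.0, 0.0, 14.0]
force: [-0.2, -0.6, -0.5]
gripper_width: 31.4
gripper_force: 25.0
```

Call:
arm_command(
  rows=[
    {"delta_pos":[0,0,8],"roll":0,"jaw":25},
    {"delta_pos":[0,0,16],"roll":0,"jaw":25},
    {"delta_pos":[0,0,24],"roll":0,"jaw":25},
    {"delta_pos":[0,0,32],"roll":0,"jaw":25},
    {"delta_pos":[0,0,37],"roll":0,"jaw":25},
    {"delta_pos":[0,0,40],"roll":0,"jaw":25},
    {"delta_pos":[0,0,42],"roll":0,"jaw":25},
    {"delta_pos":[0,0,43],"roll":0,"jaw":25},
    {"delta_pos":[0,0,43],"roll":0,"jaw":25},
    {"delta_pos":[0,0,43],"roll":0,"jaw":25},
  ],
)

```text
time_s: 7.78
ee_pos: [577.7, 158.1, 106.7]
ee_rot: [180.0, -0.0, 14.0]
force: [-0.1, 0.3, -0.1]
gripper_width: 31.2
gripper_force: 25.0
```

Call:
arm_command(
  rows=[
    {"delta_pos":[0,0,1],"roll":0,"jaw":25},
    {"delta_pos":[0,0,2],"roll":0,"jaw":25},
    {"delta_pos":[0,0,2.5],"roll":0,"jaw":25},
    {"delta_pos":[0,0,3],"roll":0,"jaw":25},
    {"delta_pos":[0,0,3],"roll":0,"jaw":25},
    {"delta_pos":[0,0,3],"roll":0,"jaw":25},
  ],
)

```text
time_s: 8.28
ee_pos: [577.8, 158.1, 104.5]
ee_rot: [180.0, -0.1, 14.0]
force: [-0.4, -0.6, 5.0]
gripper_width: 31.2
gripper_force: 25.0
```

Call:
arm_command(
  rows=[
    {"delta_pos":[0,0,-1],"roll":0,"jaw":60},
    {"delta_pos":[0,0,-1],"roll":0,"jaw":60},
    {"delta_pos":[0,0,-1],"roll":0,"jaw":60},
    {"delta_pos":[0,0,-1],"roll":0,"jaw":60},
    {"delta_pos":[0,0,-15],"roll":0,"jaw":60},
    {"delta_pos":[0,0,-45],"roll":0,"jaw":60},
    {"delta_pos":[0,0,-80],"roll":0,"jaw":100},
    {"delta_pos":[0,0,-110],"roll":0,"jaw":100},
    {"delta_pos":[0,0,-110],"roll":0,"jaw":100},
    {"delta_pos":[0,0,-110],"roll":0,"jaw":100},
  ],
)

```text
time_s: 9.12
ee_pos: [578.4, 158.3, 215.2]
ee_rot: [180.0, -0.2, 14.0]
force: [-0.2, 0.1, -0.6]
gripper_width: 78.7
gripper_force: 0.0
```

```bash
cat >> h.py <<'E'
def tool(f,s):
    R=Ro.from_euler('xyz',s['ee_rot'],degrees=True).as_matrix(); return (cloud(f)-s['ee_pos'])@R
def rng(a,c,r,z,tol):
    b=a.reshape(-1,3); b=b[(abs(b[:,2]-z)<tol)&(np.hypot(b[:,0]-c[0],b[:,1]-c[1])<r)]
    print(len(b),'mid',((b.min(0)+b.max(0))/2).round(2),'size',np.ptp(b,0).round(1),'zmed',np.median(b[:,2]).round(1)); return b
E
python3 - <<'E'
from h import *
f=grab('wrist'); s=env.state(); print(s['time_s'],s['ee_pos'].round(2),s['force'].round(1))
q=tool(f,s); z=s['ee_pos'][2]
rng(q,(0,0),36,z-103,3); rng(q,(0,1),17,z-139,3); rng(q,(0,1),12,z-152,2.5);rng(q,(0,1),12,z-170,4)
delta(466.6,-107.3,90,14)
E
```

```text
9.1667 [577.24 158.01 213.29] [-0.9  0.1 -0.6]
1162 mid [-1.1000e-01  1.0500e+00  1.1032e+02] size [59.1 59.1  5.9] zmed 110.3
412 mid [ 0.98  1.01 74.33] size [30.8 30.5  5.9] zmed 74.3
223 mid [ 0.26  0.97 61.31] size [17.9 18.6  4.9] zmed 61.2
180 mid [-0.51  1.3  43.5 ] size [19.2  8.2  7.1] zmed 42.9
delta [-171.7  230.6  123.3] roll 0.01
```

Call:
arm_command(
  rows=[
    {"delta_pos":[-24,32,0],"roll":0,"jaw":100},
    {"delta_pos":[-48,64,0],"roll":0,"jaw":100},
    {"delta_pos":[-72,96,5],"roll":0,"jaw":100},
    {"delta_pos":[-94,126,20],"roll":0,"jaw":100},
    {"delta_pos":[-116,156,40],"roll":0,"jaw":100},
    {"delta_pos":[-138,185,60],"roll":0,"jaw":100},
    {"delta_pos":[-156,209,85],"roll":0,"jaw":100},
    {"delta_pos":[-167,224,110],"roll":0,"jaw":100},
    {"delta_pos":[-171.6,229.6,123],"roll":0,"jaw":100},
    {"delta_pos":[-171.6,229.6,123],"roll":0,"jaw":100},
    {"delta_pos":[-171.6,229.6,123],"roll":0,"jaw":100},
    {"delta_pos":[-171.6,229.6,123],"roll":0,"jaw":100},
    {"delta_pos":[-171.6,229.6,123],"roll":0,"jaw":100},
  ],
)

```text
time_s: 10.25
ee_pos: [467.6, -105.8, 91.2]
ee_rot: [180.0, -0.1, 14.1]
force: [0.4, 0.4, 0.2]
gripper_width: 91.3
gripper_force: 0.0
```

Run:
```python
from h import *
f=grab('wrist'); s=env.state(); print(s['time_s'],s['ee_pos'].round(2),s['force'].round(1))
q=tool(f,s); z=s['ee_pos'][2]
rng(q,(0,0),36,z-14,2.5); rng(q,(0,0),36,z-14,1.5); print(np.nanmedian(q[100:130,200:300,2]),z-6)
```

```text
10.3 [ 467.65 -105.75   91.29] [ 0.6 -0.   0.9]
2192 mid [-3.27 -0.86 77.44] size [58.6 58.6  4.7] zmed 77.3
2058 mid [-3.41 -0.93 77.29] size [58.3 58.5  3. ] zmed 77.2
85.214467628736 85.29363609261034
```

Call:
arm_command(
  rows=[
    {"delta_pos":[-2.2,-2.4,30],"roll":0,"jaw":100},
    {"delta_pos":[-2.2,-2.4,55],"roll":0,"jaw":100},
    {"delta_pos":[-2.2,-2.4,72],"roll":0,"jaw":100},
    {"delta_pos":[-2.2,-2.4,80],"roll":0,"jaw":100},
    {"delta_pos":[-2.2,-2.4,82.5],"roll":0,"jaw":100},
    {"delta_pos":[-2.2,-2.4,82.5],"roll":0,"jaw":80},
    {"delta_pos":[-2.2,-2.4,82.5],"roll":0,"jaw":70},
    {"delta_pos":[-2.2,-2.4,82.5],"roll":0,"jaw":58},
    {"delta_pos":[-2.2,-2.4,82.5],"roll":0,"jaw":58},
    {"delta_pos":[-2.2,-2.4,82.5],"roll":0,"jaw":58},
    {"delta_pos":[-2.2,-2.4,82.5],"roll":0,"jaw":58},
    {"delta_pos":[-2.2,-2.4,82.5],"roll":0,"jaw":58},
  ],
  squeeze=25,
)

```text
time_s: 11.3
ee_pos: [464.0, -104.6, 8.2]
ee_rot: [180.0, -0.0, 14.0]
force: [0.1, -0.0, -0.2]
gripper_width: 53.2
gripper_force: 0.0
```

Run:
```python
from h import *
f=grab('wrist'); s=env.state(); print(s['time_s'],s['ee_pos'].round(2),s['force'].round(1),s['gripper_width'],s['gripper_force'])
q=tool(f,s); b=rng(q,(0,0),60,-6,3)
cv2.imwrite('pics/w5.png',cv2.resize(f['img'][150:330,136:376],None,fx=3,fy=3,interpolation=cv2.INTER_CUBIC))
```

```text
11.35 [ 463.92 -104.57    8.12] [ 0.4 -0.3 -0.4] 53.00776938837222 0.0
4266 mid [-0.32  1.25 -5.73] size [59.8 58.9  5.5] zmed -5.9
```

View pics/w5.png

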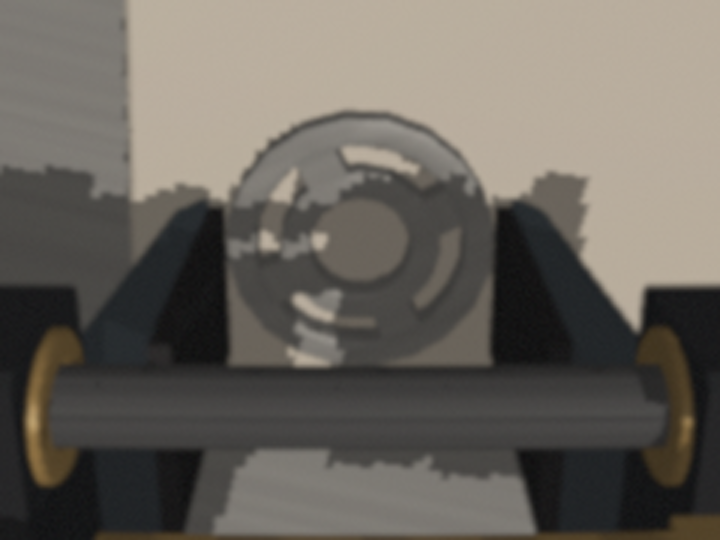

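The disc at (360,235) sits centred between the fingers but isn't gripped. The finger tips must be relieved below the pads, so I'll close further.

Call:
arm_command(
  rows=[
    {"delta_pos":[0,0,0],"roll":0,"jaw":50},
    {"delta_pos":[0,0,0],"roll":0,"jaw":45},
    {"delta_pos":[0,0,0],"roll":0,"jaw":45},
    {"delta_pos":[0,0,0],"roll":0,"jaw":45},
  ],
)

```text
time_s: 11.68
ee_pos: [463.8, -104.5, 7.9]
ee_rot: [180.0, 0.0, 14.0]
force: [-1.1, -0.5, 0.3]
gripper_width: 40.9
gripper_force: 0.0
```

Run:
```python
from h import *
f=grab('wrist'); s=env.state(); print(s['time_s'],s['ee_pos'].round(2),s['gripper_width'],s['gripper_force'])
q=tool(f,s); b=rng(q,(0,0),34,-6,3)
a=q.reshape(-1,3)
for z in range(-75,6,5):
    m=a[(a[:,2]>=z)&(a[:,2]<z+5)&(abs(a[:,0])<25)&(abs(a[:,1])<60)]
    l=m[m[:,1]<0]; r=m[m[:,1]>0]
    if len(l)and len(r): print(z,len(m),'inner',l[:,1].max().round(1),r[:,1].min().round(1),'outer',l[:,1].min().round(1),r[:,1].max().round(1), 'x',m[:,0].min().round(1),m[:,0].max().round(1))
```

```text
11.7333 [ 463.86 -104.53    7.92] 41.13234593063927 0.0
3697 mid [-0.25  0.85 -5.55] size [59.5 54.4  5.1] zmed -6.1
-75 424 inner -19.5 20.9 outer -32.5 33.5 x -16.5 18.1
-70 368 inner -19.7 21.2 outer -31.7 33.1 x -16.9 18.0
-65 329 inner -19.8 21.2 outer -31.5 33.0 x -16.8 18.0
-60 287 inner -19.7 21.2 outer -30.9 32.7 x -16.6 17.8
-55 273 inner -19.7 21.3 outer -30.9 32.4 x -3.7 18.2
-50 243 inner -19.8 21.3 outer -30.2 31.6 x -5.7 17.9
-45 236 inner -19.7 21.3 outer -29.4 30.9 x -7.9 17.7
-40 221 inner -19.7 21.3 outer -29.2 30.4 x -12.7 17.9
-35 200 inner -19.8 21.3 outer -28.7 30.2 x -15.5 17.6
-30 182 inner -19.8 21.3 outer -27.5 29.1 x -15.1 17.7
-25 46 inner -19.8 21.4 outer -24.1 25.7 x -16.5 17.7
-10 2863 inner -0.1 0.5 outer -25.6 27.8 x -25.0 25.0
-5 632 inner -0.2 0.5 outer -29.3 57.7 x -24.0 24.9
0 5049 inner -0.2 0.5 outer -52.6 60.0 x -24.8 25.0
```

Run:
```python
from h import *
f=load('wrist'); cv2.imwrite('pics/w6.png',cv2.resize(f['img'][150:330,136:376],None,fx=3,fy=3,interpolation=cv2.INTER_CUBIC))
```

```text
(no output)
```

View pics/w6.png

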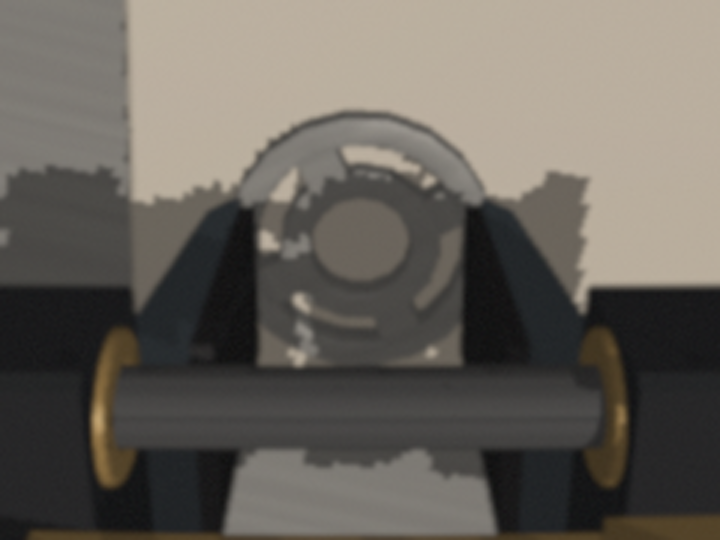

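Run:
```python
from h import *
f=load('wrist'); s=env.state(); q=tool(f,s); a=q.reshape(-1,3)
m=a[(abs(abs(a[:,1]-.8)-23)<4)&(a[:,0]>10)&(a[:,0]<22)&(a[:,2]<-10)&(a[:,2]>-40)]
print(np.sort(m[:,2])[-12:].round(1), m[np.argsort(m[:,2])[-5:]].round(1))
```

```text
[-24.7 -24.7 -24.5 -24.5 -24.4 -24.3 -24.2 -24.2 -23.8 -23.5 -23.3 -23.1] [[ 17.5  25.2 -24.2]
 [ 15.4  24.7 -23.8]
 [ 16.6  24.7 -23.5]
 [ 17.1 -23.7 -23.3]
 [ 15.2 -23.2 -23.1]]
```

The depth data and the picture agree: the fingers at (245,205) and (475,205) end about 22 mm above the nominal TCP, so they are still hovering above the disc. I'll reopen, lower in careful steps while watching the force, and then close.

Call:
arm_command(
  rows=[
    {"delta_pos":[-0.4,0.2,0],"roll":0,"jaw":85},
    {"delta_pos":[-0.4,0.2,0],"roll":0,"jaw":85},
    {"delta_pos":[-0.4,0.2,0],"roll":0,"jaw":85},
    {"delta_pos":[-0.4,0.2,0],"roll":0,"jaw":85},
    {"delta_pos":[-0.4,0.2,0],"roll":0,"jaw":85},
    {"delta_pos":[-0.4,0.2,4],"roll":0,"jaw":85},
    {"delta_pos":[-0.4,0.2,8],"roll":0,"jaw":85},
    {"delta_pos":[-0.4,0.2,12],"roll":0,"jaw":85},
    {"delta_pos":[-0.4,0.2,15],"roll":0,"jaw":85},
    {"delta_pos":[-0.4,0.2,15],"roll":0,"jaw":85},
  ],
)

```text
time_s: 12.57
ee_pos: [462.8, -104.7, -7.9]
ee_rot: [-180.0, 0.1, 14.0]
force: [-0.1, -0.6, -0.2]
gripper_width: 78.1
gripper_force: 0.0
```

Call:
arm_command(
  rows=[
    {"delta_pos":[0,0,2],"roll":0,"jaw":85},
    {"delta_pos":[0,0,4],"roll":0,"jaw":85},
    {"delta_pos":[0,0,5],"roll":0,"jaw":85},
    {"delta_pos":[0,0,5],"roll":0,"jaw":75},
    {"delta_pos":[0,0,5],"roll":0,"jaw":68},
    {"delta_pos":[0,0,5],"roll":0,"jaw":60},
    {"delta_pos":[0,0,5],"roll":0,"jaw":60},
    {"delta_pos":[0,0,5],"roll":0,"jaw":60},
    {"delta_pos":[0,0,5],"roll":0,"jaw":60},
  ],
  squeeze=25,
)

```text
time_s: 13.32
ee_pos: [463.6, -104.8, -12.0]
ee_rot: [180.0, -0.0, 14.0]
force: [-0.0, 0.1, 0.2]
gripper_width: 57.6
gripper_force: 25.0
```

Call:
arm_command(
  rows=[
    {"delta_pos":[0,0,-5],"roll":0,"jaw":60},
    {"delta_pos":[0,0,-10],"roll":0,"jaw":60},
    {"delta_pos":[0,0,-20],"roll":0,"jaw":60},
    {"delta_pos":[0,0,-40],"roll":0,"jaw":60},
    {"delta_pos":[0,0,-40],"roll":0,"jaw":60},
  ],
)

```text
time_s: 13.73
ee_pos: [465.9, -105.4, 30.9]
ee_rot: [179.8, -0.3, 14.0]
force: [0.8, -0.0, -0.9]
gripper_width: 57.2
gripper_force: 25.0
```

Run:
```python
from h import *
f=grab('wrist'); s=env.state(); print(s['time_s'],s['ee_pos'].round(2),s['force'].round(1),s['gripper_width'],s['gripper_force'])
q=tool(f,s); a=q.reshape(-1,3)
h,e=np.histogram(a[(np.hypot(a[:,0],a[:,1]-1)<29)][:,2],bins=np.arange(-60,60,2)); print([(int(x),int(b)) for x,b in zip(e,h) if b>40])
b=rng(q,(0,1),34,-25,5)
b=b[np.hypot(b[:,0],b[:,1]-1)<27]
A=np.c_[b[:,:2],np.ones(len(b))]; print('plane',np.linalg.lstsq(A,b[:,2],rcond=None)[0])
```

```text
13.7833 [ 465.2  -105.23   29.64] [ 0.1  0.3 -1.4] 57.43841309775329 24.999780133366585
[(-30, 475), (-28, 3288), (-26, 297), (-24, 174), (-22, 128), (22, 1571), (24, 389)]
4984 mid [  4.73   0.99 -25.01] size [51.5 59.2  9.9] zmed -27.1
plane [-2.12986896e-02  1.73268411e-03 -2.66570890e+01]
```

Call:
arm_command(
  rows=[
    {"delta_pos":[0,0,-35],"roll":0,"jaw":60},
    {"delta_pos":[0,0,-70],"roll":0,"jaw":60},
    {"delta_pos":[10,-20,-105],"roll":0,"jaw":60},
    {"delta_pos":[24,-46,-132],"roll":0,"jaw":60},
    {"delta_pos":[40,-76,-152],"roll":0,"jaw":60},
    {"delta_pos":[56,-107,-152],"roll":0,"jaw":60},
    {"delta_pos":[72,-138,-152],"roll":0,"jaw":60},
    {"delta_pos":[88,-169,-152],"roll":0,"jaw":60},
    {"delta_pos":[103,-197,-152],"roll":0,"jaw":60},
    {"delta_pos":[114,-218,-152],"roll":0,"jaw":60},
    {"delta_pos":[119,-227.6,-152],"roll":0,"jaw":60},
    {"delta_pos":[119,-227.6,-152],"roll":0,"jaw":60},
    {"delta_pos":[119,-227.6,-152],"roll":0,"jaw":60},
    {"delta_pos":[119,-227.6,-152],"roll":0,"jaw":60},
    {"delta_pos":[119,-227.6,-152],"roll":0,"jaw":60},
    {"delta_pos":[119,-227.6,-152],"roll":0,"jaw":60},
  ],
)

```text
time_s: 15.12
ee_pos: [523.6, 143.6, 180.0]
ee_rot: [180.0, 0.0, 13.9]
force: [0.5, 0.5, -0.7]
gripper_width: 57.3
gripper_force: 25.0
```

Run:
```python
from h import *
f=grab('wrist'); s=env.state(); print(s['time_s'],s['ee_pos'].round(2),s['force'].round(1),s['gripper_width'],s['gripper_force'])
q=tool(f,s); z=s['ee_pos'][2]
b=rng(q,(0,1),33,-27,3)
front=b[b[:,0]>8]; c=np.array([0,1.])
for _ in range(4):
    an=np.arctan2(front[:,1]-c[1],front[:,0]-c[0]); r=np.hypot(*(front[:,:2]-c).T)
    E=np.array([front[m][np.argmax(r[m])][:2] for k in np.arange(-1.2,1.2,.1) for m in [(an>=k)&(an<k+.1)] if m.any()])
    sol=np.linalg.lstsq(2*(E-c),((E-c)**2).sum(1)-29.5**2+0*1,rcond=None)[0]; c=c+sol
print('disc c (R=29.5)',c.round(2)); 
near=b[np.hypot(b[:,0]-c[0],b[:,1]-c[1])<17]; an=np.arctan2(near[:,1]-c[1],near[:,0]-c[0]); r=np.hypot(*(near[:,:2]-c).T)
I=np.array([near[m][np.argmin(r[m])][:2] for k in np.arange(-3.1,3.1,.25) for m in [(an>=k)&(an<k+.25)] if m.any()])
x=np.linalg.lstsq(np.c_[2*I,np.ones(len(I))],(I**2).sum(1),rcond=None)[0]; print('bore c',x[:2].round(2),np.sqrt(x[2]+x[:2]@x[:2]).round(2))
for h,rr,t in ((103,36,3),(139,17,3),(152,12,2.5),(170,12,4)): rng(q,(55,1),rr,z-h,t)
```

```text
15.1667 [523.72 143.75 180.07] [ 0.1 -0.2 -0.5] 57.5420239552102 24.99967616982758
4372 mid [  5.37   0.97 -26.99] size [48.8 58.5  6. ] zmed -25.9
disc c (R=29.5) [0.65 0.91]
bore c [0.11 0.89] 10.99
1784 mid [5.458e+01 7.000e-02 7.707e+01] size [59.2 58.9  5.9] zmed 77.1
641 mid [55.73 -0.13 40.99] size [31.  30.6  5.8] zmed 41.1
313 mid [55.22 -0.11 28.08] size [18.8 18.9  4.9] zmed 28.0
291 mid [55.07 -0.06  9.92] size [18.8  8.   7.4] zmed 9.6
```

Call:
arm_command(
  rows=[
    {"delta_pos":[30,0,0],"roll":0,"jaw":60},
    {"delta_pos":[52,0,0],"roll":0,"jaw":60},
    {"delta_pos":[54.9,0,0],"roll":0,"jaw":60},
    {"delta_pos":[54.9,0,4],"roll":0,"jaw":60},
    {"delta_pos":[54.9,0,12],"roll":0,"jaw":60},
    {"delta_pos":[54.9,0,20],"roll":0,"jaw":60},
    {"delta_pos":[54.9,0,26],"roll":0,"jaw":60},
    {"delta_pos":[54.9,0,31],"roll":0,"jaw":60},
    {"delta_pos":[54.9,0,36],"roll":0,"jaw":60},
    {"delta_pos":[54.9,0,40],"roll":0,"jaw":60},
    {"delta_pos":[54.9,0,40],"roll":0,"jaw":60},
    {"delta_pos":[54.9,0,40],"roll":0,"jaw":60},
    {"delta_pos":[54.9,0,40],"roll":0,"jaw":60},
  ],
)

```text
time_s: 16.25
ee_pos: [577.3, 158.2, 140.2]
ee_rot: [180.0, -0.0, 14.0]
force: [-0.4, 0.2, -2.2]
gripper_width: 57.5
gripper_force: 25.0
```

Call:
arm_command(
  rows=[
    {"delta_pos":[0,0,2],"roll":0,"jaw":60},
    {"delta_pos":[0,0,4],"roll":0,"jaw":60},
    {"delta_pos":[0,0,6],"roll":0,"jaw":60},
    {"delta_pos":[0,0,8],"roll":0,"jaw":60},
    {"delta_pos":[0,0,9],"roll":0,"jaw":60},
    {"delta_pos":[0,0,10],"roll":0,"jaw":60},
    {"delta_pos":[0,0,10],"roll":0,"jaw":60},
    {"delta_pos":[0,0,10],"roll":0,"jaw":60},
  ],
)

```text
time_s: 16.92
ee_pos: [577.1, 158.1, 129.9]
ee_rot: [180.0, 0.0, 14.0]
force: [-0.3, 0.1, -1.3]
gripper_width: 57.7
gripper_force: 25.0
```

Call:
arm_command(
  rows=[
    {"delta_pos":[0,0,3],"roll":0,"jaw":60},
    {"delta_pos":[0,0,6],"roll":0,"jaw":60},
    {"delta_pos":[0,0,8],"roll":0,"jaw":60},
    {"delta_pos":[0,0,9],"roll":0,"jaw":60},
    {"delta_pos":[0,0,9.5],"roll":0,"jaw":60},
    {"delta_pos":[0,0,10],"roll":0,"jaw":60},
    {"delta_pos":[0,0,10],"roll":0,"jaw":60},
    {"delta_pos":[0,0,10],"roll":0,"jaw":60},
  ],
)

```text
time_s: 17.58
ee_pos: [577.1, 158.2, 120.4]
ee_rot: [180.0, -0.0, 14.0]
force: [-1.8, -0.2, 4.5]
gripper_width: 57.9
gripper_force: 25.0
```

Call:
arm_command(
  rows=[
    {"delta_pos":[0,0,-0.5],"roll":0,"jaw":85},
    {"delta_pos":[0,0,-0.5],"roll":0,"jaw":85},
    {"delta_pos":[0,0,-0.5],"roll":0,"jaw":85},
    {"delta_pos":[0,0,-0.5],"roll":0,"jaw":85},
    {"delta_pos":[0,0,-0.5],"roll":0,"jaw":85},
    {"delta_pos":[0,0,-10],"roll":0,"jaw":85},
    {"delta_pos":[0,0,-40],"roll":0,"jaw":85},
    {"delta_pos":[0,0,-75],"roll":0,"jaw":85},
    {"delta_pos":[0,0,-75],"roll":0,"jaw":85},
    {"delta_pos":[0,0,-75],"roll":0,"jaw":85},
    {"delta_pos":[0,0,-75],"roll":0,"jaw":85},
  ],
)

```text
time_s: 18.5
ee_pos: [576.9, 158.1, 195.1]
ee_rot: [180.0, -0.0, 14.0]
force: [0.3, -0.2, 0.5]
gripper_width: 77.6
gripper_force: 0.0
```

Run:
```python
from h import *
f=grab('wrist'); s=env.state(); print(s['time_s'],s['ee_pos'].round(2),s['force'].round(1))
q=tool(f,s); z=s['ee_pos'][2]
for h,rr,t in ((103,36,3),(147,34,2.5),(152,10.5,2),(170,12,4)): rng(q,(0,1),rr,z-h,t)
delta(595.7,-153.5,70,14)
```

```text
18.55 [576.4  158.   194.19] [-0.5 -0.1 -0.5]
601 mid [ 5.21  1.49 91.48] size [49.9 55.8  5.3] zmed 91.3
2667 mid [ 0.74  0.96 47.21] size [58.8 59.4  5. ] zmed 47.2
239 mid [ 1.07  0.96 42.19] size [17.4 18.8  4. ] zmed 42.0
222 mid [ 0.49  0.93 24.12] size [19.4  8.4  7.7] zmed 23.7
delta [-56.6 306.9 124.3] roll 0.01
```

Call:
arm_command(
  rows=[
    {"delta_pos":[-7,36,0],"roll":0,"jaw":85},
    {"delta_pos":[-14,73,0],"roll":0,"jaw":85},
    {"delta_pos":[-21,110,0],"roll":0,"jaw":85},
    {"delta_pos":[-28,147,10],"roll":0,"jaw":85},
    {"delta_pos":[-35,184,30],"roll":0,"jaw":85},
    {"delta_pos":[-41,216,50],"roll":0,"jaw":85},
    {"delta_pos":[-47,248,72],"roll":0,"jaw":85},
    {"delta_pos":[-52,278,95],"roll":0,"jaw":85},
    {"delta_pos":[-56,300,117],"roll":0,"jaw":85},
    {"delta_pos":[-57.5,306.7,125],"roll":0,"jaw":85},
    {"delta_pos":[-57.5,306.7,125],"roll":0,"jaw":85},
    {"delta_pos":[-57.5,306.7,125],"roll":0,"jaw":85},
    {"delta_pos":[-57.5,306.7,125],"roll":0,"jaw":85},
    {"delta_pos":[-57.5,306.7,125],"roll":0,"jaw":85},
  ],
)

```text
time_s: 19.72
ee_pos: [596.5, -152.1, 71.4]
ee_rot: [179.9, -0.1, 14.1]
force: [0.3, 0.1, 0.2]
gripper_width: 77.4
gripper_force: 0.0
```

Run:
```python
from h import *
f=grab('wrist'); s=env.state(); print(s['time_s'],s['ee_pos'].round(2),s['ee_rot'].round(2))
q=tool(f,s); z=s['ee_pos'][2]; a=q.reshape(-1,3)
m=np.hypot(a[:,0],a[:,1]-1)<25
h,e=np.histogram(a[m][:,2],bins=np.arange(z-45,z-2,2)); print([(round(z-x),int(b)) for x,b in zip(e,h) if b>20])
b=rng(q,(0,1),26,z-36,2.5)
pts=b[:,:2].astype(np.float32); hull=cv2.convexHull(pts)[:,0]
for k in range(0,60,2): pass
best=[]
for th in np.arange(0,60,.5):
    w=[]; c=[]
    for j in range(3):
        n=np.array([np.cos(np.radians(th+60*j)),np.sin(np.radians(th+60*j))]); p=hull@n; w.append(np.ptp(p)); c.append((p.max()+p.min())/2)
    best.append((sum(w),th,w,c))
sm,th,w,c=min(best); N=np.array([[np.cos(np.radians(th+60*j)),np.sin(np.radians(th+60*j))] for j in range(3)])
print('flat normal (tool deg)',th,np.round(w,1),'centre',np.linalg.lstsq(N,np.array(c),rcond=None)[0].round(2))
np.save('capc.npy',np.linalg.lstsq(N,np.array(c),rcond=None)[0])
# things inside the recess
inn=a[(np.hypot(a[:,0],a[:,1]-1)<14)]
for lo,hi in ((24,29),(29,34),(5,10)):
    i=inn[(z-inn[:,2]>lo)&(z-inn[:,2]<hi)]
    if len(i)>10:
        r=cv2.minAreaRect(i[:,:2].astype(np.float32)); print(lo,hi,len(i),np.round(r[0],1),np.round(r[1],1),round(r[2],1))
u,v=np.round(proj(f,s['ee_pos']+Ro.from_euler('xyz',s['ee_rot'],degrees=True).as_matrix()@[0,1,z-33])[0]).astype(int)
cv2.imwrite('pics/w7.png',cv2.resize(f['img'][v-32:v+32,u-40:u+40],None,fx=10,fy=10,interpolation=cv2.INTER_CUBIC)); print(u,v)
```

```text
19.7667 [ 596.48 -152.18   71.38] [ 1.7994e+02 -1.2000e-01  1.4120e+01]
[(39, 101), (37, 995), (35, 123), (33, 78), (31, 145), (29, 79), (27, 197), (25, 51), (23, 56), (21, 30), (19, 37), (17, 35), (15, 30), (13, 34), (11, 33), (9, 116), (7, 698), (5, 26)]
1206 mid [-0.83  4.13 35.5 ] size [40.8 42.   4.6] zmed 35.3
flat normal (tool deg) 10.5 [38.5 38.1 38.4] centre [-1.07  4.21]
24 29 173 [-2.4  2.8] [19.7 21.5] 21.7
29 34 96 [-2.3  2.2] [22.1 21.6] 66.1
5 10 217 [-4.   3.4] [11.2 17.3] 70.5
256 210
```

View pics/w7.png

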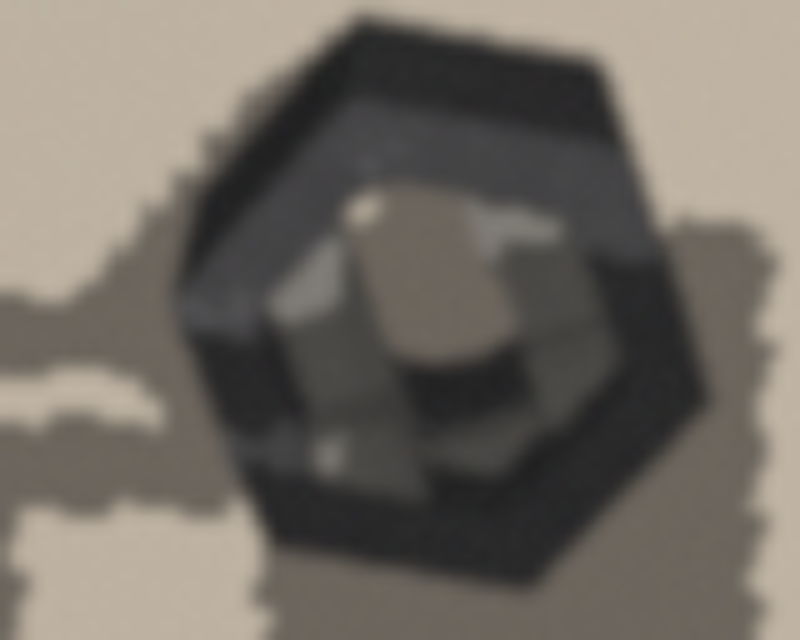

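The crop shows the cap's hexagon with the slot running from upper left (360,200) to lower right (520,370). That is tool angle −19.5°, matching the flat normals at 10.5, 70.5 and 130.5°. Taking the flat pair at 10.5° means a roll of −79.5°, which leaves wrist range for the clockwise quarter turn.

Call:
arm_command(
  rows=[
    {"delta_pos":[0,2.1,0],"roll":-1.4,"jaw":85},
    {"delta_pos":[0,2.1,0],"roll":-2.8,"jaw":85},
    {"delta_pos":[0,2.1,5],"roll":-4.2,"jaw":85},
    {"delta_pos":[0,2.1,10],"roll":-5.6,"jaw":85},
    {"delta_pos":[0,2.1,15],"roll":-7.0,"jaw":85},
    {"delta_pos":[0,2.1,20],"roll":-8.4,"jaw":85},
    {"delta_pos":[0,2.1,25],"roll":-9.8,"jaw":85},
    {"delta_pos":[0,2.1,30],"roll":-11.2,"jaw":85},
    {"delta_pos":[0,2.1,34],"roll":-12.6,"jaw":85},
    {"delta_pos":[0,2.1,36],"roll":-14.0,"jaw":85},
    {"delta_pos":[0,2.1,36],"roll":-15.4,"jaw":85},
    {"delta_pos":[0,2.1,36],"roll":-15.9,"jaw":85},
    {"delta_pos":[0,2.1,36],"roll":-15.9,"jaw":85},
    {"delta_pos":[0,2.1,36],"roll":-15.9,"jaw":85},
    {"delta_pos":[0,2.1,36],"roll":-15.9,"jaw":85},
    {"delta_pos":[0,2.1,36],"roll":-15.9,"jaw":85},
  ],
)

```text
time_s: 21.1
ee_pos: [596.4, -155.1, 34.3]
ee_rot: [180.0, 0.0, 93.5]
force: [-0.5, -0.2, 0.9]
gripper_width: 77.0
gripper_force: 0.0
```

```bash
cat > cap.py <<'E'
from h import *
def hexa(b):
    hull=cv2.convexHull(b[:,:2].astype(np.float32))[:,0]; best=[]
    for th in np.arange(0,60,.5):
        N=np.array([[np.cos(np.radians(th+60*j)),np.sin(np.radians(th+60*j))] for j in range(3)]); p=hull@N.T
        best.append((np.ptp(p,0).sum(),th,np.ptp(p,0).round(1),np.linalg.lstsq(N,(p.max(0)+p.min(0))/2,rcond=None)[0].round(2)))
    return min(best,key=lambda t:t[0])[1:]
E
python3 - <<'E'
from cap import *
f=grab('wrist'); s=env.state(); print(s['time_s'],s['ee_pos'].round(2),s['ee_rot'].round(2))
q=tool(f,s); z=s['ee_pos'][2]; b=rng(q,(0,1),26,z-36,2.5); print(hexa(b))
E
```

```text
21.15 [ 596.27 -155.21   34.22] [1.7998e+02 1.0000e-02 9.3510e+01]
1667 mid [-0.98  0.17 -1.65] size [43.7 38.   4.7] zmed -2.0
(np.float64(30.5), array([38.4, 37.8, 38.5]), array([-1.19,  0.16]))
```

Call:
arm_command(
  rows=[
    {"delta_pos":[-1,-0.7,0],"roll":0,"jaw":85},
    {"delta_pos":[-1,-0.7,10],"roll":0,"jaw":85},
    {"delta_pos":[-1,-0.7,20],"roll":0,"jaw":85},
    {"delta_pos":[-1,-0.7,30],"roll":0,"jaw":75},
    {"delta_pos":[-1,-0.7,38],"roll":0,"jaw":65},
    {"delta_pos":[-1,-0.7,42],"roll":0,"jaw":55},
    {"delta_pos":[-1,-0.7,42],"roll":0,"jaw":45},
    {"delta_pos":[-1,-0.7,42],"roll":0,"jaw":34},
    {"delta_pos":[-1,-0.7,42],"roll":0,"jaw":34},
    {"delta_pos":[-1,-0.7,42],"roll":0,"jaw":34},
    {"delta_pos":[-1,-0.7,42],"roll":0,"jaw":34},
    {"delta_pos":[-1,-0.7,42],"roll":0,"jaw":34},
    {"delta_pos":[-1,-0.7,42],"roll":0,"jaw":34},
  ],
  squeeze=45,
)

```text
time_s: 22.23
ee_pos: [595.8, -156.5, -7.7]
ee_rot: [180.0, 0.0, 93.5]
force: [0.2, -0.8, 0.9]
gripper_width: 37.7
gripper_force: 45.0
```

Call:
arm_command(
  rows=[
    {"delta_pos":[0,0,-15],"roll":0,"jaw":34},
    {"delta_pos":[0,0,-50],"roll":0,"jaw":34},
    {"delta_pos":[0,0,-88],"roll":0,"jaw":34},
    {"delta_pos":[20,-1,-120],"roll":0,"jaw":34},
    {"delta_pos":[45,-3,-148],"roll":0.5,"jaw":34},
    {"delta_pos":[75,-6,-170],"roll":1,"jaw":34},
    {"delta_pos":[108,-9,-184],"roll":2,"jaw":34},
    {"delta_pos":[143,-12,-186],"roll":3,"jaw":34},
    {"delta_pos":[178,-15,-186],"roll":4,"jaw":34},
    {"delta_pos":[213,-18,-186],"roll":4.76,"jaw":34},
    {"delta_pos":[243,-20,-186],"roll":4.76,"jaw":34},
    {"delta_pos":[260,-21,-186],"roll":4.76,"jaw":34},
    {"delta_pos":[264.7,-21.2,-186],"roll":4.76,"jaw":34},
    {"delta_pos":[264.7,-21.2,-186],"roll":4.76,"jaw":34},
    {"delta_pos":[264.7,-21.2,-186],"roll":4.76,"jaw":34},
    {"delta_pos":[264.7,-21.2,-186],"roll":4.76,"jaw":34},
    {"delta_pos":[264.7,-21.2,-186],"roll":4.76,"jaw":34},
    {"delta_pos":[264.7,-21.2,-186],"roll":4.76,"jaw":34},
  ],
)

```text
time_s: 23.73
ee_pos: [558.2, 105.4, 177.9]
ee_rot: [180.0, 0.0, 69.6]
force: [0.2, 0.1, -2.0]
gripper_width: 37.8
gripper_force: 45.0
```

Run:
```python
from cap import *
f=grab('wrist'); s=env.state(); print(s['time_s'],s['ee_pos'].round(2),s['ee_rot'].round(2),s['gripper_width'])
q=tool(f,s); z=s['ee_pos'][2]; a=q.reshape(-1,3)
b=a[(np.hypot(a[:,0],a[:,1]-1)<26)&(a[:,2]<-30)]; h,e=np.histogram(b[:,2],bins=np.arange(-56,-30,2)); print([(int(x),int(n)) for x,n in zip(e,h)])
b=rng(q,(0,1),24,-44,2.5); b=b[abs(b[:,1]-1)<19.6]; print(hexa(b), b[:,0].max())
for h,rr,t in ((147,34,2.5),(152,10.5,2),(170,12,4)): rng(q,(55,1),rr,z-h,t)
p=a[(np.hypot(a[:,0]-55,a[:,1]-1)<12)&(abs(a[:,2]-z+169)<3)]; r=cv2.minAreaRect(p[:,:2].astype(np.float32)); print('pin',r)
w=np.linalg.svd(p[:,:2]-p[:,:2].mean(0),full_matrices=False)[2][0]; print('pin tool angle',np.degrees(np.arctan2(w[1],w[0])))
```

```text
23.7833 [558.22 105.52 177.89] [1.800e+02 1.000e-02 6.964e+01] 37.792898877725655
[(-56, 47), (-54, 47), (-52, 50), (-50, 48), (-48, 49), (-46, 779), (-44, 1021), (-42, 177), (-40, 190), (-38, 277), (-36, 346), (-34, 294)]
1828 mid [  6.27   0.38 -43.95] size [31.7 38.4  4.8] zmed -43.9
(np.float64(30.0), array([39.1, 38.2, 36. ]), array([2.65, 0.94])) 22.129203485979087
3658 mid [55.38 -0.46 30.91] size [58.7 59.5  4.8] zmed 30.9
268 mid [55.25 -0.35 25.91] size [19.2 17.9  4. ] zmed 25.6
300 mid [54.85 -0.36  8.04] size [13.4 17.8  7.4] zmed 7.4
pin ((54.95024108886719, -0.3124828338623047), (18.84099006652832, 8.70759105682373), 68.06123352050781)
pin tool angle 59.436619236878926
```

Call:
arm_command(
  rows=[
    {"delta_pos":[30,-0.6,0],"roll":0,"jaw":34},
    {"delta_pos":[50,-1.1,0],"roll":0,"jaw":34},
    {"delta_pos":[54.2,-1.1,0],"roll":0,"jaw":34},
    {"delta_pos":[54.2,-1.1,0],"roll":0,"jaw":34},
    {"delta_pos":[54.2,-1.1,5],"roll":0,"jaw":34},
    {"delta_pos":[54.2,-1.1,10],"roll":0,"jaw":34},
    {"delta_pos":[54.2,-1.1,12],"roll":0,"jaw":34},
    {"delta_pos":[54.2,-1.1,12],"roll":0,"jaw":34},
    {"delta_pos":[54.2,-1.1,12],"roll":0,"jaw":34},
    {"delta_pos":[54.2,-1.1,12],"roll":0,"jaw":34},
  ],
)

```text
time_s: 24.62
ee_pos: [575.8, 157.4, 166.1]
ee_rot: [180.0, -0.0, 69.7]
force: [-0.8, 0.2, -0.7]
gripper_width: 37.8
gripper_force: 45.0
```

```bash
cat > chk.py <<'E'
from cap import *
f=grab('wrist'); s=env.state(); print(s['time_s'],s['ee_pos'].round(2),s['ee_rot'].round(2),s['force'].round(1))
q=tool(f,s); z=s['ee_pos'][2]; a=q.reshape(-1,3)
b=rng(q,(0,1),34,z-147,2.5)
c=np.array([0.3,1.]); 
for _ in range(5):
    an=np.arctan2(b[:,1]-c[1],b[:,0]-c[0]); r=np.hypot(*(b[:,:2]-c).T)
    E=np.array([b[m][np.argmax(r[m])][:2] for k in np.arange(-3.14,3.1,.1) for m in [(an>=k)&(an<k+.1)] if m.sum()>8 and r[m].max()>27])
    x=np.linalg.lstsq(2*(E-c),((E-c)**2).sum(1)-29.6**2,rcond=None)[0]; c=c+x
print('disc centre R29.6',c.round(2),len(E)); x=np.linalg.lstsq(np.c_[2*E,np.ones(len(E))],(E**2).sum(1),rcond=None)[0]; print('free',x[:2].round(2),np.sqrt(x[2]+x[:2]@x[:2]))
t=a[(np.hypot(a[:,0],a[:,1]-1)<24)&(abs(a[:,2]+44)<2.5)&(abs(a[:,1]-1)<19.6)]; print('cap front vertex centre x',np.sort(t[:,0])[-3:]-21.94,'y',(t[:,1].min()+t[:,1].max())/2)
E
python3 chk.py
```

```text
24.6667 [575.89 157.47 166.13] [179.98  -0.    69.71] [ 0.3  0.1 -1.6]
1917 mid [ 1.36  0.98 19.24] size [57.8 58.4  4.7] zmed 19.1
disc centre R29.6 [1.09 1.07] 40
free [1.59 1.05] 28.79431216457084
cap front vertex centre x [-0.09215353  0.11438679  0.20742703] y 0.48746448269968035
```

Call:
arm_command(
  rows=[
    {"delta_pos":[0.3,0,4],"roll":0,"jaw":34},
    {"delta_pos":[0.3,0,10],"roll":0,"jaw":34},
    {"delta_pos":[0.3,0,16],"roll":0,"jaw":34},
    {"delta_pos":[0.3,0,20],"roll":0,"jaw":34},
    {"delta_pos":[0.3,0,23],"roll":0,"jaw":34},
    {"delta_pos":[0.3,0,23],"roll":0,"jaw":34},
    {"delta_pos":[0.3,0,23],"roll":0,"jaw":34},
    {"delta_pos":[0.3,0,23],"roll":0,"jaw":34},
  ],
)

```text
time_s: 25.33
ee_pos: [576.1, 158.0, 143.1]
ee_rot: [180.0, -0.0, 69.7]
force: [-0.1, 0.3, -0.7]
gripper_width: 37.9
gripper_force: 45.0
```

Call:
arm_command(
  rows=[
    {"delta_pos":[0,0,1],"roll":0,"jaw":34},
    {"delta_pos":[0,0,2],"roll":0,"jaw":34},
    {"delta_pos":[0,0,3],"roll":0,"jaw":34},
    {"delta_pos":[0,0,4],"roll":0,"jaw":34},
    {"delta_pos":[0,0,4],"roll":0,"jaw":34},
    {"delta_pos":[0,0,4],"roll":0,"jaw":34},
  ],
)

```text
time_s: 25.83
ee_pos: [575.8, 158.0, 138.8]
ee_rot: [-180.0, 0.0, 69.7]
force: [0.5, 0.2, -1.5]
gripper_width: 37.8
gripper_force: 45.0
```

Call:
arm_command(
  rows=[
    {"delta_pos":[0,0,0.7],"roll":0,"jaw":34},
    {"delta_pos":[0,0,1.4],"roll":0,"jaw":34},
    {"delta_pos":[0,0,2],"roll":0,"jaw":34},
    {"delta_pos":[0,0,2.5],"roll":0,"jaw":34},
    {"delta_pos":[0,0,2.5],"roll":0,"jaw":34},
    {"delta_pos":[0,0,2.5],"roll":0,"jaw":34},
  ],
)

```text
time_s: 26.33
ee_pos: [575.9, 158.0, 136.4]
ee_rot: [-180.0, 0.0, 69.7]
force: [-0.7, -0.4, -0.9]
gripper_width: 37.5
gripper_force: 45.0
```

Call:
arm_command(
  rows=[
    {"delta_pos":[0,0,1],"roll":0,"jaw":34},
    {"delta_pos":[0,0,2],"roll":0,"jaw":34},
    {"delta_pos":[0,0,3],"roll":0,"jaw":34},
    {"delta_pos":[0,0,3.5],"roll":0,"jaw":34},
    {"delta_pos":[0,0,3.5],"roll":0,"jaw":34},
    {"delta_pos":[0,0,3.5],"roll":0,"jaw":34},
  ],
)

```text
time_s: 26.83
ee_pos: [576.0, 158.0, 133.3]
ee_rot: [180.0, -0.0, 69.7]
force: [-0.2, -1.0, 1.3]
gripper_width: 37.8
gripper_force: 45.0
```

Call:
arm_command(
  rows=[
    {"delta_pos":[0,0,1],"roll":0,"jaw":34},
    {"delta_pos":[0,0,2],"roll":0,"jaw":34},
    {"delta_pos":[0,0,3],"roll":0,"jaw":34},
    {"delta_pos":[0,0,4],"roll":0,"jaw":34},
    {"delta_pos":[0,0,4],"roll":0,"jaw":34},
    {"delta_pos":[0,0,4],"roll":0,"jaw":34},
  ],
)

```text
time_s: 27.33
ee_pos: [576.1, 158.0, 129.7]
ee_rot: [180.0, -0.0, 69.7]
force: [-1.6, -0.3, 6.5]
gripper_width: 37.6
gripper_force: 45.0
```

Call:
arm_command(
  rows=[
    {"delta_pos":[0,0,1],"roll":0,"jaw":34},
    {"delta_pos":[0,0,2],"roll":0,"jaw":34},
    {"delta_pos":[0,0,3],"roll":0,"jaw":34},
    {"delta_pos":[0,0,3.5],"roll":0,"jaw":34},
    {"delta_pos":[0,0,3.5],"roll":0,"jaw":34},
    {"delta_pos":[0,0,3.5],"roll":0,"jaw":34},
  ],
  squeeze=55,
)

```text
time_s: 27.83
ee_pos: [576.2, 158.0, 127.0]
ee_rot: [179.9, -0.0, 69.7]
force: [-2.7, -1.7, 10.6]
gripper_width: 37.7
gripper_force: 55.0
```

Call:
arm_command(
  rows=[
    {"delta_pos":[0,0,0.5],"roll":0,"jaw":34},
    {"delta_pos":[0,0,1],"roll":0,"jaw":34},
    {"delta_pos":[0,0,1],"roll":0,"jaw":34},
    {"delta_pos":[0,0,1],"roll":0.8,"jaw":34},
    {"delta_pos":[0,0,1],"roll":1.6,"jaw":34},
    {"delta_pos":[0,0,1],"roll":2.4,"jaw":34},
    {"delta_pos":[0,0,1],"roll":3.2,"jaw":34},
    {"delta_pos":[0,0,1],"roll":4,"jaw":34},
    {"delta_pos":[0,0,1],"roll":4,"jaw":34},
    {"delta_pos":[0,0,1],"roll":4,"jaw":34},
  ],
)

```text
time_s: 28.67
ee_pos: [577.4, 158.0, 126.5]
ee_rot: [179.8, -0.2, 49.7]
force: [-1.3, -1.6, 10.1]
gripper_width: 37.6
gripper_force: 55.0
```

Run:
```python
from cap import *
f=grab('wrist'); s=env.state(); print(s['time_s'],s['ee_pos'].round(2),s['ee_rot'].round(2),s['force'].round(1),s['torque'].round(2),s['gripper_width'])
q=tool(f,s); b=rng(q,(0,1),24,-44,2.5); b=b[abs(b[:,1]-1)<19.6]; print(hexa(b),b[:,0].max())
```

```text
28.7167 [577.3  158.03 126.49] [ 1.7983e+02 -1.7000e-01  4.9720e+01] [-0.9 -1.3 11. ] [-0.27  0.16 -0.06] 37.5885686765389
2196 mid [  6.54   0.52 -44.  ] size [31.5 38.3  5. ] zmed -43.9
(np.float64(30.0), array([39.2, 38.2, 37.9]), array([3.25, 0.61])) 22.295712244767213
```

Call:
arm_command(
  rows=[
    {"delta_pos":[0,0,0],"roll":1,"jaw":34},
    {"delta_pos":[0,0,0],"roll":2,"jaw":34},
    {"delta_pos":[0,0,0],"roll":3,"jaw":34},
    {"delta_pos":[0,0,0],"roll":4,"jaw":34},
    {"delta_pos":[0,0,0],"roll":5,"jaw":34},
    {"delta_pos":[0,0,0],"roll":6,"jaw":34},
    {"delta_pos":[0,0,0],"roll":7,"jaw":34},
    {"delta_pos":[0,0,0],"roll":8,"jaw":34},
    {"delta_pos":[0,0,0],"roll":9,"jaw":34},
    {"delta_pos":[0,0,0],"roll":10,"jaw":34},
    {"delta_pos":[0,0,0],"roll":11,"jaw":34},
    {"delta_pos":[0,0,0],"roll":12,"jaw":34},
    {"delta_pos":[0,0,0],"roll":13,"jaw":34},
    {"delta_pos":[0,0,0],"roll":13,"jaw":34},
    {"delta_pos":[0,0,0],"roll":13,"jaw":34},
  ],
)

```text
time_s: 29.97
ee_pos: [577.3, 158.2, 126.5]
ee_rot: [-179.9, -0.2, -15.3]
force: [-1.1, 0.2, 10.8]
gripper_width: 37.5
gripper_force: 55.0
```

```bash
cat > st.py <<'E'
from cap import *
f=grab('wrist'); s=env.state(); print(s['time_s'],s['ee_pos'].round(2),s['ee_rot'].round(2),s['force'].round(1),s['torque'].round(2),s['gripper_width'],s['qpos'].round(1))
q=tool(f,s); b=rng(q,(0,1),24,-44,2.5); b=b[abs(b[:,1]-1)<19.6]; print(hexa(b),b[:,0].max())
E
python3 st.py
```

```text
30.0167 [577.29 158.18 126.51] [-179.9    -0.22  -15.29] [-0.7 -1.6 10. ] [-0.19  0.24 -0.1 ] 37.818319466509735 [ 14.2  22.9  92.2  -0.   64.6 119.5]
2172 mid [  7.07   0.78 -44.  ] size [31.2 38.2  5. ] zmed -43.7
(np.float64(30.0), array([38.2, 38.2, 37.7]), array([3.57, 0.82])) 22.679939027051354
```

Call:
arm_command(
  rows=[
    {"delta_pos":[0,0,0],"roll":0.4,"jaw":34},
    {"delta_pos":[0,0,0],"roll":0.8,"jaw":34},
    {"delta_pos":[0,0,0],"roll":1.1,"jaw":34},
    {"delta_pos":[0,0,0],"roll":1.4,"jaw":34},
    {"delta_pos":[0,0,0],"roll":1.4,"jaw":34},
    {"delta_pos":[0,0,0],"roll":1.4,"jaw":34},
  ],
)

```text
time_s: 30.52
ee_pos: [577.3, 158.2, 126.5]
ee_rot: [-179.9, -0.2, -22.3]
force: [-0.9, -0.1, 11.0]
gripper_width: 37.4
gripper_force: 55.0
```

```bash
python3 st.py
```

```text
30.5667 [577.29 158.21 126.51] [-179.87   -0.2   -22.27] [-1.4 -0.3 10.6] [-0.14  0.21 -0.03] 37.44634942432724 [ 14.2  22.9  92.2  -0.   64.6 126.5]
2180 mid [  7.54   0.82 -43.99] size [31.5 38.2  5. ] zmed -43.7
(np.float64(29.5), array([38.2, 38.2, 37.8]), array([3.66, 0.89])) 23.28123738506001
```

Call:
arm_command(
  rows=[
    {"delta_pos":[0,0,0],"roll":0.3,"jaw":34},
    {"delta_pos":[0,0,0],"roll":0.6,"jaw":34},
    {"delta_pos":[0,0,0],"roll":0.9,"jaw":34},
    {"delta_pos":[0,0,0],"roll":1.2,"jaw":34},
    {"delta_pos":[0,0,0],"roll":1.2,"jaw":34},
  ],
)

```text
time_s: 30.98
ee_pos: [577.4, 158.3, 126.5]
ee_rot: [-179.8, -0.2, -28.3]
force: [-0.9, -0.3, 10.3]
gripper_width: 37.8
gripper_force: 55.0
```

```bash
python3 st.py
```

```text
31.0333 [577.36 158.3  126.52] [-179.84   -0.19  -28.28] [-0.1 -0.2 10.8] [-0.12  0.27 -0.07] 37.73692841036645 [ 14.2  22.9  92.2  -0.   64.6 132.5]
2171 mid [  7.46   0.76 -43.98] size [31.5 38.3  5. ] zmed -43.7
(np.float64(30.0), array([38.3, 38.3, 37.8]), array([3.6 , 0.95])) 23.1927246372495
```

Call:
arm_command(
  rows=[
    {"delta_pos":[0,0,0],"roll":0.3,"jaw":34},
    {"delta_pos":[0,0,0],"roll":0.6,"jaw":34},
    {"delta_pos":[0,0,0],"roll":0.9,"jaw":34},
    {"delta_pos":[0,0,0],"roll":1.1,"jaw":34},
    {"delta_pos":[0,0,0],"roll":1.1,"jaw":34},
  ],
)

```text
time_s: 31.45
ee_pos: [577.4, 158.3, 126.5]
ee_rot: [-179.8, -0.2, -33.8]
force: [-0.0, 0.1, 10.1]
gripper_width: 37.7
gripper_force: 55.0
```

```bash
python3 st.py
```

```text
31.5 [577.43 158.3  126.53] [-179.82   -0.19  -33.76] [-0.2 -0.4 10.2] [-0.15  0.18  0.1 ] 37.62992028468222 [ 14.2  22.9  92.2  -0.   64.6 138. ]
2187 mid [  7.5    0.76 -43.97] size [31.5 38.3  4.9] zmed -43.7
(np.float64(29.5), array([37.5, 38.3, 37.6]), array([3.78, 0.91])) 23.233257511101744
```

Run:
```python
from cap import *
f=load('wrist'); s=env.state(); q=tool(f,s); a=q.reshape(-1,3)
a=a[np.isfinite(a).all(1)&(np.hypot(a[:,0]-.3,a[:,1]-.8)<17)&(a[:,2]<-20)&(a[:,2]>-50)]
print('rows: tool x high->low, cols tool y -15..15; height below cap top (mm)')
for x in np.arange(15,-15,-1.5):
    print('%5.1f '%x+' '.join('%3s'%(lambda m: round(-( -44-np.median(a[m,2]))) if m.sum() else '.')((abs(a[:,0]-x)<.75)&(abs(a[:,1]-y-.8)<.75)) for y in np.arange(-15,15.1,1.5)))
```

```text
rows: tool x high->low, cols tool y -15..15; height below cap top (mm)
 15.0   .   .   .   .   0   0   0   0   0   .   .   1   0   0   0   0   .   .   .   .   .
 13.5   .   .   .   0   0   0   0   1   .   .   7   6   .   0   0   0   0   0   0   .   .
 12.0   .   .   0   0   0   0   .   .   .   7   6   6   6   .   .   1   0   0   0   .   .
 10.5   .   0   0   0   1   .   .   .  10  10   7   6   6   6   .   .   1   0   0   0   .
  9.0   0   0   1   1   3   .   .   3   9  10  10   7   7   7   .   .   .   2   0   0  -1
  7.5  -1   0   1   1   4  10   4   1   4  10  10   .   .   .   .   .   .   .   .   0   0
  6.0   1   1   1   1   1   5   6   1   1   2   6   .   .  15  16   .   .   9   .   1   0
  4.5  -1   1   1   1   1   2   6   1   1   9   7   6   7  17  17  18   .   .  10   1   0
  3.0   0   0   1   1   1   1   1   1   1  -1  -1  -1   5  12  17  18  18  14   7   1   0
  1.5   0   0   1   1   2   .   3   1  -1  -2  -2  -1  -2   7  17  18  18   6   7   1   0
  0.0   0   1   1   .   .   .   .   .  -1  -1  -1  -2  -1   1  18  11   7   9   1   0   0
 -1.5   0   1   .   .   .   .   .   .  -1  -1  -2  -2  -2   1  11   6   1   2   1   0   0
 -3.0   0   1  10   .   .   .   .   .   0  -1  -2  -1   0   1  10   1   1   1   1   0   0
 -4.5   0   1  10  11  14   .   .   .   .   1   .   .   1   0   1   1   1   1   1   0   0
 -6.0   0   2  10  10  13  17  19   .   .   .   .   .   2   1   1   1   1   1   1   0   0
 -7.5   1   2   6   6  11  15  17   9   6   6   7   .   .   1   1   1   3   2   1   1   .
 -9.0   .   .   .   6   7  11  11  13   7   7   7   8   .   .   .   5   5   .   .   .   .
-10.5   .   .   .   .   .   7   7   7   7   7   7   9  10   .   6   6   .   .   .   .   .
-12.0   .   .   .   .   .   .   .   .   .   .   .   9  10   9   .   .   .   .   .   .   .
-13.5   .   .   .   .   .   .   .   .   .   .   .   .   .   .   .   .   .   .   .   .   .
```

The depth map shows the pin in the groove up against the 9 mm stop, with ridges on the slot side. The torque has also just risen, so the stop is reached. I'll ease the twist slightly and let the cap rise.

Call:
arm_command(
  rows=[
    {"delta_pos":[0,0,0],"roll":-0.3,"jaw":34},
    {"delta_pos":[0,0,-1],"roll":-0.3,"jaw":34},
    {"delta_pos":[0,0,-2],"roll":-0.3,"jaw":34},
    {"delta_pos":[0,0,-3],"roll":-0.3,"jaw":34},
    {"delta_pos":[0,0,-4],"roll":-0.3,"jaw":34},
    {"delta_pos":[0,0,-4.5],"roll":-0.3,"jaw":34},
    {"delta_pos":[0,0,-4.5],"roll":-0.3,"jaw":34},
    {"delta_pos":[0,0,-4.5],"roll":-0.3,"jaw":34},
  ],
)

```text
time_s: 32.17
ee_pos: [577.4, 158.3, 130.1]
ee_rot: [-179.8, -0.2, -32.3]
force: [0.3, 0.1, 5.4]
gripper_width: 37.5
gripper_force: 55.0
```

```bash
python3 st.py
```

```text
32.2167 [577.38 158.31 130.16] [-1.7984e+02 -1.6000e-01 -3.2270e+01] [ 0.7 -0.6  5.7] [-0.05 -0.07  0.02] 37.98235633652136 [ 14.2  22.7  91.9  -0.   65.1 136.5]
1902 mid [  7.49   0.7  -44.  ] size [31.1 38.2  5. ] zmed -43.6
(np.float64(30.0), array([38.1, 38.2, 36.8]), array([3.63, 0.9 ])) 23.031165235826606
```

Call:
arm_command(
  rows=[
    {"delta_pos":[0,0,-0.5],"roll":0,"jaw":34},
    {"delta_pos":[0,0,-1],"roll":0,"jaw":34},
    {"delta_pos":[0,0,-1],"roll":0,"jaw":34},
    {"delta_pos":[0,0,-1],"roll":0,"jaw":34},
  ],
)

```text
time_s: 32.55
ee_pos: [577.3, 158.3, 130.4]
ee_rot: [-179.9, -0.1, -32.3]
force: [3.9, -0.4, 4.7]
gripper_width: 37.7
gripper_force: 55.0
```

Call:
arm_command(
  rows=[
    {"delta_pos":[0,0,0],"roll":0,"jaw":45},
    {"delta_pos":[0,0,0],"roll":0,"jaw":60},
    {"delta_pos":[0,0,0],"roll":0,"jaw":75},
    {"delta_pos":[0,0,0],"roll":0,"jaw":75},
    {"delta_pos":[0,0,0],"roll":0,"jaw":75},
    {"delta_pos":[0,0,-5],"roll":0,"jaw":75},
    {"delta_pos":[0,0,-20],"roll":0,"jaw":75},
    {"delta_pos":[0,0,-50],"roll":0,"jaw":75},
    {"delta_pos":[0,0,-80],"roll":0,"jaw":75},
    {"delta_pos":[0,0,-80],"roll":0,"jaw":75},
    {"delta_pos":[0,0,-80],"roll":0,"jaw":75},
    {"delta_pos":[0,0,-80],"roll":0,"jaw":75},
  ],
)

```text
time_s: 33.55
ee_pos: [575.4, 157.9, 209.6]
ee_rot: [180.0, 0.0, -32.3]
force: [-0.8, 0.8, -1.0]
gripper_width: 68.1
gripper_force: 0.0
```

Run:
```python
from cap import *
f=grab('wrist'); s=env.state(); print(s['time_s'],s['ee_pos'].round(2),s['ee_rot'].round(2),s['force'].round(1))
q=tool(f,s); z=s['ee_pos'][2]; a=q.reshape(-1,3); a=a[np.isfinite(a).all(1)]
m=np.hypot(a[:,0],a[:,1]-1)<32; h,e=np.histogram(z-a[m][:,2],bins=np.arange(130,190,2)); print([(int(x),int(n)) for x,n in zip(e,h) if n>15])
top=np.median((z-a[m][:,2])[(z-a[m][:,2]>168)&(z-a[m][:,2]<182)]); print('cap top',top)
b=rng(q,(0,1),25,z-top,2); print(hexa(b))
a=a[(np.hypot(a[:,0]-.3,a[:,1]-.8)<17)]
for x in np.arange(13.5,-14,-1.5):
    print('%5.1f '%x+' '.join('%3s'%(lambda k: round(top-np.median(z-a[k,2])) if k.sum() else '.')((abs(a[:,0]-x)<.75)&(abs(a[:,1]-y-.8)<.75)) for y in np.arange(-15,15.1,1.5)))
```

```text
33.6 [575.07 157.79 208.86] [ 1.799e+02  9.000e-02 -3.228e+01] [0.4 0.1 0.4]
[(140, 34), (142, 413), (144, 625), (146, 34), (148, 27), (150, 61), (152, 80), (154, 38), (156, 41), (158, 36), (160, 54), (162, 88), (164, 134), (166, 118), (168, 188), (170, 152), (172, 491), (174, 739)]
cap top 173.93438817396157
1234 mid [ 2.88 -0.79 34.92] size [43.5 37.9  4. ] zmed 34.7
(np.float64(30.5), array([38.3, 37.8, 38.5]), array([ 2.87, -0.8 ]))
 13.5   .   .   .  -1   .   .   .  10   6   6   7   6   5   .   0   0  -1  -1   .   .   .
 12.0   .   .   0   .   .   9   9  10   9   6   6   7   5   .   .   0   0   0  36   .   .
 10.5   .   0   1   3   9  10   7  10   9   9   7   7   .   .   .   .   .   0   1  37   .
  9.0  -1   0   1   5  10   6   5   5  10   .   .   .   .   .   .   .  10   .   0   0  73
  7.5   0   0   1   2   6   5   4   4   5   .   .   .  21  22  22   .   .   9   0   0  73
  6.0  -1   1   0   1   1   5   4   3  12   5   8  13  21  21  22  23  14   9   1   0   0
  4.5   0   1   2   0   1   .   4   3   2   2   2   3  13  20  21  23  14  10   0  -1  -1
  3.0   0   0   2   .   .   .
[... 350 characters left out ...]
20  23  22  21   .   .   .   .   5   4   4   5   1   1   0   0   0   0
 -4.5   4   9   9  14  23  24  23   7   7   9  10   5   4   5   5   0   0  -1   0   0   0
 -6.0  -1   1   3  10  15  18  13   7   6   9  10  11   5   4   8   2   1  -1  -1  -1   0
 -7.5   0  -1   0   2   5   7   7   6   6   6   9   8   9   9   4   0   0  -1  -1   0   0
 -9.0   .   0  -1   0  -1   3   6   6   5   6   7   9   5   3  -1  -1  -1  -1   0  -1   .
-10.5   .   0   0   0  -1  -2   3   3   6   7   6   5   0   0  -1   0   0   0   0   2   .
-12.0   .   .  -1  -1   0   0   0   0   2   2   1   0  -1  -1   0   0  -1   0   0   .   .
-13.5   .   .   .   .   0  -1   0   0   0  -1   0   0   0  -1   0   0   .   .   .   .   .
```

The cap rose and stayed put. The pin sits 4 mm below the cap top on the groove floor at 10 mm, between the stop and the ridge, and the robot is clear. Handing in.

```bash
python3 -c "
from workcell import env
print(env.job_done())"
```

```text
the job is handed in; nothing more can be done
None
```

The agitator is rebuilt: sleeve, then the smallest disc, then the cap turned clockwise to its stop, risen and locked on the pin. It was handed in at about 34 s, with about 11 N the highest force I read and the other things left alone.

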